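# Turn the washed sample tray over beneath the low shelf, load it and light it

### The arm

A 6-joint arm with a two-finger parallel gripper is mounted at the origin on the work surface. World frame = base frame: x ahead of the robot, y to its left, z up, the work surface at z = 0. Lengths are in m, angles in degrees, forces in N, time in s.
With the tool pointing down it reaches from about 0.375 to 0.9 m from the base axis. Payload 3.1 kg.
Tool frame: the origin (TCP) lies between the finger pads; the fingertips stand 22 mm ahead of it and the grasp point (between the pads) lies 3 mm ahead of it (bot.tip_extent is the distance from the TCP to the fingertips, in m); y points along the fingers, z is the direction in which the jaws open and shut, and the axes are right-handed (so a half turn about y gives the same grasp; the last joint's range is limited). The gripper opens to 87 mm and grips with 3 to 60 N. Pads are 19 mm wide; open, the fingers measure 117 mm over their backs; the gripper's body (75 mm by 190 mm) begins 51 mm behind the grasp point.
Start: joints at [-77.149, 30.224, 82.088, -0, 67.689, -10.227], TCP at [0.245, -0.575, 0.222] pointing down, gripper open.
Joint ranges: [-176.69, 176.69], [-43.24, 126.21], [12.49, 139.97], [-82, 262], [0, 151.66], [-163.58, 163.58]. Speed limits (degrees/s): [159.86, 159.86, 180, 180, 180, 180].

### API

Orientations are given as a 3x3 rotation matrix whose columns are the frame's x, y, z axes.
In Python, from rig import bot, eyes, models gives the robot as it stands. The module is installed in compiled form; this text tells all that it offers.
- The arm moves only by the tool arm_command, never from a script. Its arguments are lists of equal length, an entry for each row: "translation": the shift along the tool's x, y, z each as a share of 0.08 m, from -1 to 1, a list of three; "rotation": the turn, a rotation vector about the tool's x, y, z each as a share of 60 degrees, from -1 to 1, a list of three; "grip": the closure, from -1 (fully open) to 1 (shut), so that 0 is half open. In form: {"translation": [[x, y, z], ...], "rotation": [[rx, ry, rz], ...], "grip": [grip, ...]}. A call has 1 to 5 rows; each row is the pose to reach, as a shift and turn from the pose commanded when the call began, along the tool's axes at that moment; what a row does not reach only later rows make up. A row lasts 1/10 s, in which the tool goes at most 50 mm and 8.59 degrees, less where a joint would pass 70% of its speed; a pose out of reach is approached as far as the arm can. A call with a number of a shift or a turn outside -1 to 1 is refused whole. A call with a gripper value outside its range is refused whole. The fingers move at their own pace and stop on an object; the grip force is fixed at half the most. Time passes only in rows, so rows that repeat a pose let the fingers close. It gives the time, the measured TCP pose, the force and the opening at its end, in the units of the state.
- bot.read_state(): the state, without advancing time (a new reading comes with each control period).
- eyes.capture(name): name is "side" or "top"; returns a dict with "image" (400x640x3 uint8, blue, green, red), "mtx" (3x3 intrinsics, pixels), "rvec" (rotation vector, rad) and "tvec" (3), from world to camera coordinates, as OpenCV has them. Camera axes: x right, y down, z forward; pixel columns grow to the right and rows downward; lengths in m; the calibration is good to about 2 mm. A picture is of the moment at which its call begins. There is no depth.
- bot.hand_in(): hands the job in, once; it reports no verdict.
Trained networks look in the newest picture that a camera, given by its name, has taken for a name from the list of things; names that differ only in an ending like _2 or _b are one class to them, and where a whole thing is asked for, a point or a joint stands for the part that bears it (a point fixed in the world has none). Each returns a list of dicts, best first, with "conf" (0 to 1); they miss things now and then, are a little off and sometimes report something else, mostly with a low value. They report only what shows in the picture. A call takes as long as a camera call.
- models.recognise(camera, thing): "extent" ([left, top, right, bottom] as shares, 0 to 1, of the picture: columns of its width, rows of its height, round what is visible of it).
- models.spot_point(camera, thing): "point" ([column, row] as shares, 0 to 1, of the picture: columns of its width, rows of its height: a listed point, or the origin of a listed thing).
The state is a dict: "time_s": time; "joint_positions": joint angles; "qvel": joint speeds; "tau": joint torques, N m; "position": TCP position; "tcp_rot": TCP orientation; "force": force on the tool from outside, world axes, zero at the start; "moment": the same for the moment, N m; "opening": opening from 0.0 (shut) to 1.0 (fully open).
Only numpy, scipy, OpenCV 4.12 (cv2) and the standard library are available. Lean on these libraries where they do the work, as an engineer would, in place of code of your own. Each camera call takes 0.05 s, during which the arm holds its last target. There are 200 camera calls.

### The job

Swing the inspection lamp well clear to the left, then turn the washed sample tray right way up where it lies beneath the low glass shelf, without forcing it against the shelf or drawing it out while it is still upside down or on its side. Then draw it straight out by its knob until the whole tray is clear of the shelf (not further than needed, as it must lie under the lamp's path), stand every sample cup upright in it, and finally swing the lamp back so that its head is over the tray. Leave the beaker and the bottle where they are.

Things in the scene. Friction and masses are not known exactly. Their poses are not given: they have to be found in the camera images.
- shelf: low fixed glass shelf, 200 mm deep (x), 400 wide (y); underside 120, top 130 mm above the bench; side panels 12 mm thick at y = -194 and +194 mm; open at the front. Origin: on the bench under the middle of its front edge; x points away from the robot, into it. Boxes and vials on its back half reach 185 mm. The lamp post (184 mm high, foot 70 mm wide) stands at x = -20, y = +280 mm
- tray: open grey tray 160 (x) by 84 by 52 mm, 0.3 kg, loose, starting upside down under the shelf, front 15 to 35 mm and handle showing. Origin: centre of that block: 26 mm above the bench lying flat, 42 on its side (it stands there steadily). z points OUT OF ITS UNDERSIDE: up at the start, down once right way up. Handle on its -x axis. Turning about x it needs 99 mm of height
- tray_floor (a point): middle of the tray's inside floor, at z = +2 mm in the tray's frame (24 mm above the bench once the tray is right way up). The inside is 150 (x) by 76 (y) mm and 28 mm deep, side walls 4 mm, end walls 5 mm thick: room for three cups in a row along x, 49 mm apart
- tray_knob (a point): centre of the tray's black knob: a disc 51 mm in diameter, 16 mm thick, its axis along the tray's x, 163 mm from the tray's centre, at the end of an 8 mm round bar, 75 mm long. Its flat faces can be pinched from above, one finger before and one behind it (tips above the bar), the hand leaning to either side; leaning the hand over then rolls the tray about x
- lamp (a joint): lamp arm's upright hinge, rad. 0: the arm points along the shelf's -y, across its front; grows as the arm swings towards the robot and round to the robot's left (clockwise seen from above): pi/2 points along the shelf's -x, beyond about 1.8 it is well clear on the left. Stops at -0.3 and 2.6. Light friction (0.3 N at the handle); stays where it is left
- lamp_pivot (a point): on the lamp's hinge axis, 200 mm above the bench
- lamp_handle (a point): top of the black upright peg, 16 mm in diameter, on the middle of the lamp head, 288 mm from the hinge axis, 240 mm above the bench; 40 mm of it stand above the arm. Below it the head, a white disc 90 mm in diameter, 164 to 190 mm above the bench; the arm is a bar 18 mm wide, 190 to 200 mm up. In line with the tray the head's path crosses about 90 mm in front of the shelf's front edge
- cup1: sample cup, closed: upright round cylinder 44 mm in diameter (the lid rim 45), 60 mm tall, about 90 g, bottom-heavy, terracotta-coloured body with a blue lid, all cups alike, standing on the bench to the robot's right. Origin: centre of its underside; z up through the lid. May be absent
- cup2: sample cup, closed: upright round cylinder 44 mm in diameter (the lid rim 45), 60 mm tall, about 90 g, bottom-heavy, terracotta-coloured body with a blue lid, all cups alike, standing on the bench to the robot's right. Origin: centre of its underside; z up through the lid. May be absent
- cup3: sample cup, closed: upright round cylinder 44 mm in diameter (the lid rim 45), 60 mm tall, about 90 g, bottom-heavy, terracotta-coloured body with a blue lid, all cups alike, standing on the bench to the robot's right. Origin: centre of its underside; z up through the lid. May be absent
- beaker: glass beaker, 80 mm in diameter, 100 mm tall, bystander. Origin: centre of its underside
- bottle: brown bottle, 60 mm in diameter, 150 mm tall, bystander. Origin: centre of its underside

How it is judged:
By the outcome, as a careful person would: the job done as asked, in the order asked, and still so for the second after the job is handed in, with the robot touching nothing.
Of cup1, cup2, cup3 only 2 to 3 are there at a start; the rules pass over those that are not, and their reading is None.
At some moment in a run one of cup1, cup2, cup3 may be knocked a few centimetres aside while the robot is not near it.
Once in a run the grip may slacken for a moment while it holds something.
It also fails if it takes over 210 s, if anything falls off the work surface, if the arm or the gripper's body presses on something with over 40 N, if the wrist force passes 120 N, or if a joint passes its speed limit or range.

## Working session

There is one attempt and no reset: what is moved stays moved. The work goes in short steps, Python scripts to look and compute and a tool call to move; the robot and the scene stay as the last step left them, time stands still between calls to the robot, and variables do not carry over. Pictures are saved under pics/ and viewed, about 12 in all and at most 16, crops included, and the job is handed in when it is done.

Besides the shell and the picture viewer there is one more tool, called by a JSON object that holds its "fn" and its "kwargs". arm_command: Moves the arm, as the interface text tells. Shift numbers are shares of 0.08 m and turn numbers shares of 60 degrees, none past 1 either way. Its arguments: {"type":"object","properties":{"translation":{"type":"array"},"rotation":{"type":"array"},"grip":{"type":"array"}},"required":["translation","rotation","grip"]}

```bash
ls; mkdir -p pics
cat > h.py <<'E'
import numpy as np, cv2
from rig import bot, eyes, models
W,H=640,400
def cap(n,save=None):
    c=eyes.capture(n)
    if save: cv2.imwrite('pics/'+save,c['image'])
    return c
def ray(c,p):
    R=cv2.Rodrigues(np.array(c['rvec'],float))[0]; t=np.array(c['tvec'],float).ravel()
    d=R.T@np.linalg.solve(np.array(c['mtx'],float),[p[0],p[1],1.]); return -R.T@t,d
def atz(c,p,z):
    o,d=ray(c,p); return o+d*(z-o[2])/d[2]
def proj(c,P):
    return cv2.projectPoints(np.array(P,float).reshape(-1,3),np.array(c['rvec'],float),np.array(c['tvec'],float),np.array(c['mtx'],float),None)[0].reshape(-1,2)
def tri(c1,p1,c2,p2):
    o1,d1=ray(c1,p1);o2,d2=ray(c2,p2);d1/=np.linalg.norm(d1);d2/=np.linalg.norm(d2)
    s=np.linalg.lstsq(np.c_[d1,-d2],o2-o1,rcond=None)[0]
    a=o1+s[0]*d1;b=o2+s[1]*d2; return (a+b)/2,np.linalg.norm(a-b)
def spots(cam,th):
    return [(np.round(np.array(d['point'])*[W,H],1),round(d['conf'],2)) for d in models.spot_point(cam,th)]
E
python3 - <<'E'
from h import *
np.set_printoptions(precision=4,suppress=True)
C={n:cap(n,n+'0.png') for n in('side','top')}
s=bot.read_state();print(s)
for n in C: 
    print(n,'campos',ray(C[n],(320,200))[0], C[n]['mtx'][0][0])
    for th in ('shelf','tray','tray_knob','tray_floor','lamp_pivot','lamp_handle','cup1','beaker','bottle'):
        print(th,[(p,c) for p,c in spots(n,th)])
E
```

```text
pics
{'time_s': 0.1, 'joint_positions': array([-77.1486,  30.2749,  82.1494,  -0.0007,  67.6886, -10.2276]), 'qvel': array([-0.0475, -0.0824, -0.145 , -0.15  , -0.082 , -0.0819]), 'tau': array([  0.0001, -44.0986, -17.715 ,   0.0635,   0.0534,  -0.    ]), 'position': array([ 0.2449, -0.5743,  0.2208]), 'tcp_rot': array([[-0.92  , -0.0004,  0.392 ],
       [-0.392 ,  0.0019, -0.92  ],
       [-0.0003, -1.    , -0.0019]]), 'force': array([ 0.2973,  0.0858, -0.2537]), 'moment': array([ 0.0256,  0.0386, -0.0041]), 'opening': 1.0005211502939173}
side campos [ 0.3312 -1.1308  0.9972] 430.01553191521094
shelf [(array([350.2, 221.9]), 0.7)]
tray [(array([368.4, 217.5]), 0.65)]
tray_knob [(array([321.2, 215.8]), 0.81)]
tray_floor [(array([367.5, 219. ]), 0.72)]
lamp_pivot [(array([332.7, 138.1]), 0.8)]
lamp_handle [(array([347.8, 170.2]), 0.62)]
cup1 [(array([300.9, 312. ]), 0.91), (array([327.6, 285.2]), 0.9)]
beaker [(array([363.1, 322.3]), 0.84)]
bottle [(array([254.4, 355. ]), 0.77)]
top campos [ 0.4332 -0.105   1.3582] 446.2975016685602
shelf [(array([292.8, 152.3]), 0.98)]
tray []
tray_knob [(array([287.9, 186.8]), 0.48)]
tray_floor []
lamp_pivot [(array([183. , 144.2]), 0.77)]
lamp_handle [(array([287.7, 144. ]), 0.65), (array([406. , 231.4]), 0.49)]
cup1 [(array([405.9, 233.4]), 0.66), (array([380.4, 195.8]), 0.66)]
beaker [(array([428.4, 177.9]), 0.63)]
bottle [(array([443.1, 278.2]), 0.84)]
```

```bash
python3 - <<'E'
from h import *
np.set_printoptions(precision=4,suppress=True)
C={n:cap(n) for n in('side','top')}
S,T=C['side'],C['top']
print('shelf',atz(S,(350.2,221.9),0),atz(T,(292.8,152.3),0))
print('knob',tri(S,(321.2,215.8),T,(287.9,186.8)))
print('tray',atz(S,(368.4,217.5),.026))
print('floor',atz(S,(367.5,219),.028))
print('pivot',tri(S,(332.7,138.1),T,(183,144.2)), atz(S,(332.7,138.1),.2),atz(T,(183,144.2),.2))
print('handle',tri(S,(347.8,170.2),T,(287.7,144)),atz(S,(347.8,170.2),.24),atz(T,(287.7,144),.24))
for p in((300.9,312),(327.6,285.2)):print('cupS',atz(S,p,0))
for p in((405.9,233.4),(380.4,195.8)):print('cupT',atz(T,p,0))
print('beaker',atz(S,(363.1,322.3),0),atz(T,(428.4,177.9),0))
print('bottle',atz(S,(254.4,355),0),atz(T,(443.1,278.2),0))
E
python3 -c "
import cv2
for n in('side','top'):
    i=cv2.imread(f'pics/{n}0.png')
    cv2.imwrite(f'pics/{n}0b.png',cv2.resize(i[60:380,130:530] ,None,fx=1.85,fy=1.85))"
```

```text
shelf [ 0.7071 -0.0201  0.    ] [ 0.7139 -0.0299  0.    ]
knob (array([ 0.6014, -0.0158,  0.0411]), np.float64(0.0005829592159719001))
tray [ 0.7668 -0.038   0.026 ]
floor [ 0.7603 -0.0475  0.028 ]
pivot (array([0.7018, 0.2515, 0.1889]), np.float64(0.002526396157569066)) [0.6954 0.2323 0.2   ] [0.7006 0.2479 0.2   ]
handle (array([ 0.6844, -0.0294,  0.2308]), np.float64(0.007381791819972363)) [ 0.6763 -0.0431  0.24  ] [ 0.686  -0.0305  0.24  ]
cupS [ 0.4647 -0.3729  0.    ]
cupS [ 0.5615 -0.291   0.    ]
cupT [ 0.4565 -0.3691  0.    ]
cupT [ 0.573  -0.2957  0.    ]
beaker [ 0.6281 -0.4406  0.    ] [ 0.625  -0.4451  0.    ]
bottle [ 0.3229 -0.4833  0.    ] [ 0.3195 -0.4758  0.    ]
```

View pics/side0b.png

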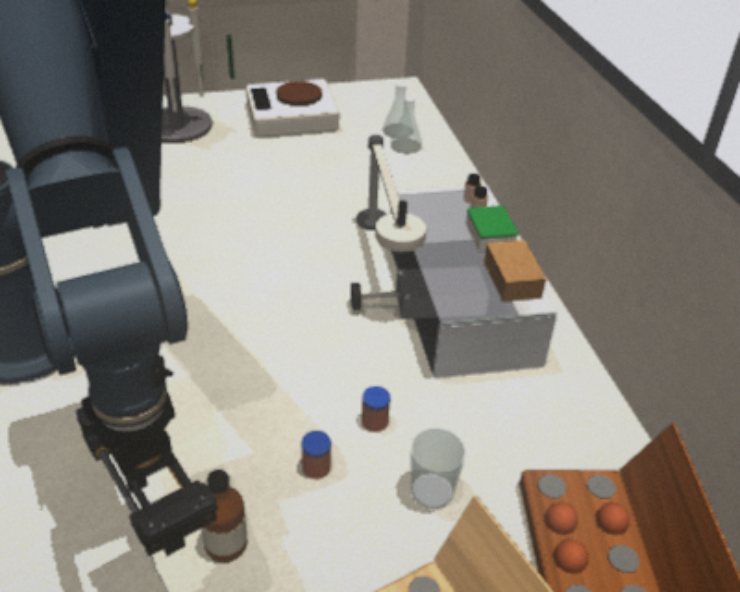

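View pics/top0b.png

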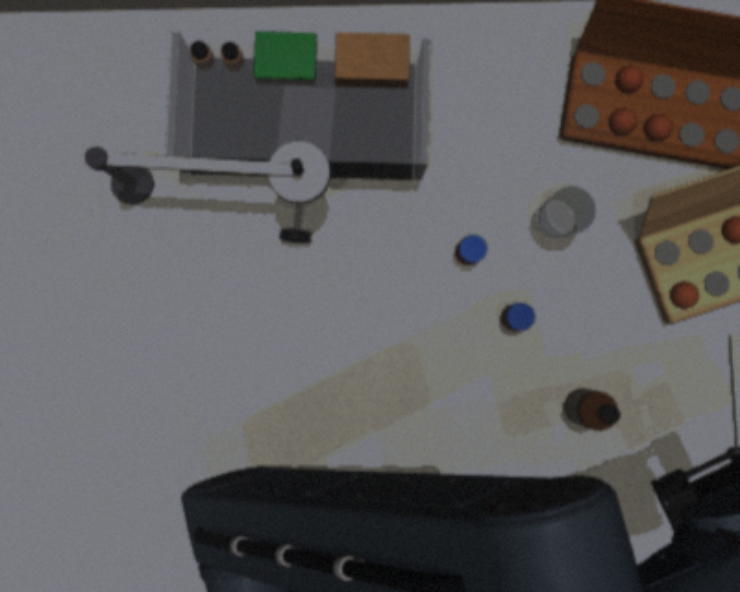

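Pictures: two cups stand at right (crop side ≈(376,408) and (317,453)), with the beaker and bottle next to them. The lamp head hangs over the shelf front at top crop (297,167), and the knob is at top crop (296,236). I'll write a move planner and start with the lamp.

```bash
cat > plan.py <<'E'
import numpy as np, json
from scipy.spatial.transform import Rotation as Ro, Slerp
def down(az,lean=None):
    a=np.radians(az); return frame([0,0,-1],[np.cos(a),np.sin(a),0])
def frame(a,j):
    a=np.array(a,float);a/=np.linalg.norm(a);j=np.array(j,float);j-=a*(a@j);j/=np.linalg.norm(j)
    return np.c_[np.cross(a,j),a,j]
def plan(state,wps,maxd=.07,maxr=38,tail=0):
    """wps: list of (pos,R,grip[,maxd]); prints calls of 5 rows"""
    p=np.array(state['position']);R=np.array(state['tcp_rot']);U,_,V=np.linalg.svd(R);R=U@V
    for w in wps:
        P,Q,g=np.array(w[0],float),w[1],w[2]; md=w[3] if len(w)>3 else maxd
        n=max(1,int(np.ceil(max(np.linalg.norm(P-p)/md,np.degrees(Ro.from_matrix(R.T@Q).magnitude())/maxr))))
        p0,rv=p.copy(),Ro.from_matrix(R.T@Q).as_rotvec();R0=R.copy()
        for k in range(1,n+1):
            pt=p0+(P-p0)*k/n;Rt=R0@Ro.from_rotvec(rv*k/n).as_matrix()
            t=np.round(R.T@(pt-p)/.08,2);r=np.round(np.degrees(Ro.from_matrix(R.T@Rt).as_rotvec())/60,2)
            f=[.25,.5,.75,1,1]
            print('T',json.dumps([[round(float(x)*q,3)+0 for x in t] for q in f]),'R',json.dumps([[round(float(x)*q,3)+0 for x in r] for q in f]),'g',g)
            p=p+R@t*.08;R=R@Ro.from_rotvec(np.radians(r*60)).as_matrix()
        print('->',np.round(p,3))
E
python3 - <<'E'
from plan import *
from rig import bot
s=bot.read_state()
plan(s,[((.32,-.45,.31),down(-50),-1,.08),((.685,-.031,.30),down(10),-1,.1),((.685,-.031,.230),down(10),-1,.1)])
E
```

```text
T [[-0.122, -0.092, -0.09], [-0.245, -0.185, -0.18], [-0.367, -0.277, -0.27], [-0.49, -0.37, -0.36], [-0.49, -0.37, -0.36]] R [[0.0, -0.022, 0.0], [0.0, -0.045, 0.0], [0.0, -0.068, 0.0], [0.0, -0.09, 0.0], [0.0, -0.09, 0.0]] g -1
T [[-0.13, -0.092, -0.075], [-0.26, -0.185, -0.15], [-0.39, -0.277, -0.225], [-0.52, -0.37, -0.3], [-0.52, -0.37, -0.3]] R [[0.0, -0.025, 0.0], [0.0, -0.05, 0.0], [0.0, -0.075, 0.0], [0.0, -0.1, 0.0], [0.0, -0.1, 0.0]] g -1
T [[-0.14, -0.09, -0.065], [-0.28, -0.18, -0.13], [-0.42, -0.27, -0.195], [-0.56, -0.36, -0.26], [-0.56, -0.36, -0.26]] R [[0.0, -0.022, 0.0], [0.0, -0.045, 0.0], [0.0, -0.068, 0.0], [0.0, -0.09, 0.0], [0.0, -0.09, 0.0]] g -1
-> [ 0.32 -0.45  0.31]
T [[-0.285, 0.005, -0.045], [-0.57, 0.01, -0.09], [-0.855, 0.015, -0.135], [-1.14, 0.02, -0.18], [-1.14, 0.02, -0.18]] R [[0.0, -0.043, 0.0], [0.0, -0.085, 0.0], [0.0, -0.128, 0.0], [0.0, -0.17, 0.0], [0.0, -0.17, 0.0]] g -1
T [[-0.29, 0.005, 0.005], [-0.58, 0.01, 0.01], [-0.87, 0.015, 0.015], [-1.16, 0.02, 0.02], [-1.16, 0.02, 0.02]] R [[0.0, -0.04, 0.0], [0.0, -0.08, 0.0], [0.0, -0.12, 0.0], 
[... 462 characters left out ...]
, -0.17, 0.0]] g -1
T [[-0.247, 0.005, 0.15], [-0.495, 0.01, 0.3], [-0.742, 0.015, 0.45], [-0.99, 0.02, 0.6], [-0.99, 0.02, 0.6]] R [[0.0, -0.04, 0.0], [0.0, -0.08, 0.0], [0.0, -0.12, 0.0], [0.0, -0.16, 0.0], [0.0, -0.16, 0.0]] g -1
T [[-0.217, 0.005, 0.188], [-0.435, 0.01, 0.375], [-0.652, 0.015, 0.562], [-0.87, 0.02, 0.75], [-0.87, 0.02, 0.75]] R [[0.0, -0.043, 0.0], [0.0, -0.085, 0.0], [0.0, -0.128, 0.0], [0.0, -0.17, 0.0], [0.0, -0.17, 0.0]] g -1
-> [ 0.685 -0.031  0.3  ]
T [[0.0, 0.22, 0.003], [0.0, 0.44, 0.005], [0.0, 0.66, 0.007], [0.0, 0.88, 0.01], [0.0, 0.88, 0.01]] R [[0.0, 0.0, 0.0], [0.0, 0.0, 0.0], [0.0, 0.0, 0.0], [0.0, 0.0, 0.0], [0.0, 0.0, 0.0]] g -1
-> [ 0.685 -0.031  0.23 ]
```

```bash
python3 - <<'E'
s=open('plan.py').read()
a=s.index("            f=[.25");b=s.index("            p=p+R@t")
s=s[:a]+"            print('T',t.tolist(),'R',r.tolist(),'g',g)\n"+s[b:]
open('plan.py','w').write(s)
E
python3 - <<'E'
from plan import *
from rig import bot
s=bot.read_state()
plan(s,[((.30,-.46,.28),down(-50),-1,.08),((.685,-.031,.30),down(10),-1,.1)])
E
```

```text
T [-0.6, -0.36, -0.53] R [0.0, -0.14, 0.0] g -1
T [-0.67, -0.37, -0.43] R [0.0, -0.14, 0.0] g -1
-> [ 0.3  -0.46  0.28]
T [-1.19, -0.04, -0.17] R [0.0, -0.17, -0.0] g -1
T [-1.2, -0.04, 0.04] R [0.0, -0.16, -0.0] g -1
T [-1.17, -0.04, 0.24] R [0.0, -0.17, -0.0] g -1
T [-1.12, -0.05, 0.45] R [0.0, -0.17, -0.0] g -1
T [-1.02, -0.04, 0.63] R [0.0, -0.16, -0.0] g -1
T [-0.89, -0.04, 0.8] R [0.0, -0.17, -0.0] g -1
-> [ 0.685 -0.031  0.3  ]
```

Run:
```python
from plan import *
from rig import bot
s=bot.read_state()
plan(s,[((.30,-.46,.28),down(-50),-1,.08),((.685,-.031,.30),down(10),-1,.082)])
```

```text
T [-0.6, -0.36, -0.53] R [0.0, -0.14, 0.0] g -1
T [-0.67, -0.37, -0.43] R [0.0, -0.14, 0.0] g -1
-> [ 0.3  -0.46  0.28]
T [-0.89, -0.03, -0.13] R [0.0, -0.13, -0.0] g -1
T [-0.9, -0.03, -0.01] R [0.0, -0.12, -0.0] g -1
T [-0.89, -0.03, 0.11] R [0.0, -0.13, -0.0] g -1
T [-0.87, -0.03, 0.23] R [0.0, -0.12, -0.0] g -1
T [-0.84, -0.04, 0.33] R [0.0, -0.13, -0.0] g -1
T [-0.78, -0.03, 0.45] R [0.0, -0.12, -0.0] g -1
T [-0.72, -0.03, 0.54] R [0.0, -0.13, -0.0] g -1
T [-0.65, -0.03, 0.63] R [0.0, -0.12, -0.0] g -1
-> [ 0.685 -0.031  0.3  ]
```

{"fn": "arm_command", "kwargs": {"translation": [[-0.3, -0.18, -0.26], [-0.6, -0.36, -0.53], [-0.6, -0.36, -0.53]], "rotation": [[0, -0.07, 0], [0, -0.14, 0], [0, -0.14, 0]], "grip": [-1, -1, -1]}}

```text
time_s: 1.4
position: [0.2743, -0.5143, 0.2523]
tcp_rot: [[-0.851, 0.001, 0.525], [-0.525, 0.0, -0.851], [-0.001, -1.0, 0.001]]
force: [0.5, -0.5, 0.6]
opening: 1.0
```

{"fn": "arm_command", "kwargs": {"translation": [[-0.33, -0.18, -0.21], [-0.67, -0.37, -0.43], [-0.67, -0.37, -0.43]], "rotation": [[0, -0.07, 0], [0, -0.14, 0], [0, -0.14, 0]], "grip": [-1, -1, -1]}}

```text
time_s: 1.7
position: [0.3018, -0.4577, 0.2819]
tcp_rot: [[-0.765, 0.002, 0.644], [-0.644, -0.001, -0.765], [-0.0, -1.0, 0.002]]
force: [-0.5, -0.0, 0.1]
opening: 0.998
```

{"fn": "arm_command", "kwargs": {"translation": [[-0.45, -0.01, -0.06], [-0.89, -0.03, -0.13]], "rotation": [[0, -0.06, 0], [0, -0.13, 0]], "grip": [-1, -1]}}

```text
time_s: 1.9
position: [0.3483, -0.407, 0.2822]
tcp_rot: [[-0.674, 0.0, 0.739], [-0.739, -0.001, -0.674], [0.001, -1.0, 0.001]]
force: [-0.3, -0.3, 0.9]
opening: 0.999
```

{"fn": "arm_command", "kwargs": {"translation": [[-0.45, -0.01, 0], [-0.9, -0.03, -0.01]], "rotation": [[0, -0.06, 0], [0, -0.12, 0]], "grip": [-1, -1]}}

```text
time_s: 2.1
position: [0.3968, -0.3526, 0.2845]
tcp_rot: [[-0.575, -0.0, 0.818], [-0.818, -0.001, -0.575], [0.001, -1.0, 0.0]]
force: [-0.2, -1.4, 0.7]
opening: 1.0
```

{"fn": "arm_command", "kwargs": {"translation": [[-0.45, -0.01, 0.05], [-0.89, -0.03, 0.11]], "rotation": [[0, -0.06, 0], [0, -0.13, 0]], "grip": [-1, -1]}}

```text
time_s: 2.3
position: [0.4451, -0.2991, 0.2869]
tcp_rot: [[-0.458, -0.0, 0.889], [-0.889, -0.001, -0.458], [0.001, -1.0, 0.0]]
force: [0.3, -0.6, -0.3]
opening: 0.998
```

{"fn": "arm_command", "kwargs": {"translation": [[-0.43, -0.01, 0.11], [-0.87, -0.03, 0.23]], "rotation": [[0, -0.06, 0], [0, -0.12, 0]], "grip": [-1, -1]}}

```text
time_s: 2.5
position: [0.4935, -0.2459, 0.2892]
tcp_rot: [[-0.343, -0.0, 0.939], [-0.939, -0.001, -0.343], [0.001, -1.0, 0.0]]
force: [-0.0, 0.9, -0.0]
opening: 1.002
```

{"fn": "arm_command", "kwargs": {"translation": [[-0.42, -0.02, 0.16], [-0.84, -0.04, 0.33]], "rotation": [[0, -0.06, 0], [0, -0.13, 0]], "grip": [-1, -1]}}

```text
time_s: 2.7
position: [0.5416, -0.1918, 0.2925]
tcp_rot: [[-0.212, -0.0, 0.977], [-0.977, -0.001, -0.212], [0.001, -1.0, 0.0]]
force: [0.2, -0.3, -0.4]
opening: 0.999
```

{"fn": "arm_command", "kwargs": {"translation": [[-0.39, -0.01, 0.22], [-0.78, -0.03, 0.45]], "rotation": [[0, -0.06, 0], [0, -0.12, 0]], "grip": [-1, -1]}}

```text
time_s: 2.9
position: [0.5902, -0.1385, 0.2947]
tcp_rot: [[-0.088, -0.0, 0.996], [-0.996, -0.001, -0.088], [0.001, -1.0, -0.0]]
force: [-0.2, -1.2, 0.0]
opening: 0.997
```

{"fn": "arm_command", "kwargs": {"translation": [[-0.36, -0.01, 0.27], [-0.72, -0.03, 0.54]], "rotation": [[0, -0.06, 0], [0, -0.13, 0]], "grip": [-1, -1]}}

```text
time_s: 3.1
position: [0.6385, -0.085, 0.2969]
tcp_rot: [[0.048, -0.0, 0.999], [-0.999, -0.001, 0.048], [0.001, -1.0, -0.0]]
force: [-0.0, -0.8, -0.5]
opening: 0.999
```

{"fn": "arm_command", "kwargs": {"translation": [[-0.32, -0.01, 0.31], [-0.65, -0.03, 0.63], [-0.65, -0.03, 0.63], [-0.65, -0.03, 0.63]], "rotation": [[0, -0.06, 0], [0, -0.12, 0], [0, -0.12, 0], [0, -0.12, 0]], "grip": [-1, -1, -1, -1]}}

```text
time_s: 3.5
position: [0.6854, -0.031, 0.2989]
tcp_rot: [[0.172, -0.001, 0.985], [-0.985, -0.001, 0.171], [0.001, -1.0, -0.001]]
force: [-0.4, 0.4, 0.2]
opening: 1.002
```

Run:
```python
from h import *
np.set_printoptions(precision=4,suppress=True)
C=cap('side','s1.png');T=cap('top')
for th in('lamp_handle','tray_knob','lamp_pivot'):print(th,spots('side',th),spots('top',th))
s=bot.read_state();print(s['position'],s['joint_positions'])
tip=s['position']+.022*s['tcp_rot'][:,1];print(proj(C,tip))
cv2.imwrite('pics/s1b.png',cv2.resize(C['image'][100:260,270:450],None,fx=3.5,fy=3.5))
```

```text
lamp_handle [(array([347.7, 169.5]), 0.77)] []
tray_knob [(array([319.8, 216.6]), 0.72)] [(array([289.3, 187.1]), 0.57), (array([382.4, 194.6]), 0.41)]
lamp_pivot [] [(array([183.2, 145.7]), 0.87), (array([428.1, 177. ]), 0.45)]
[ 0.6848 -0.0316  0.3003] [-11.9556  31.3039  67.0698  -0.0038  81.6135 -21.757 ]
[[350.2328 157.7367]]
```

View pics/s1b.png

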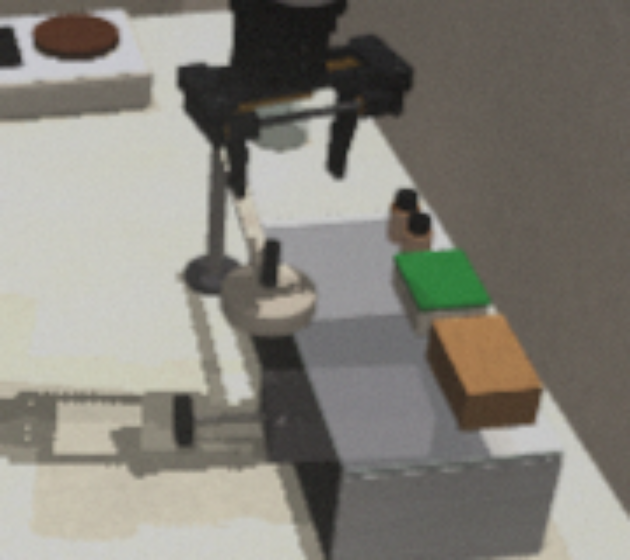

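{"fn": "arm_command", "kwargs": {"translation": [[0.04, 0.3, -0.05], [0.04, 0.6, -0.05], [0.04, 0.87, -0.05], [0.04, 0.87, -0.05], [0.04, 0.87, -0.05]], "rotation": [[0, 0, 0], [0, 0, 0], [0, 0, 0], [0, 0, 0], [0, 0, 0]], "grip": [-1, -1, -1, -1, 0.4]}}

```text
time_s: 4.4
position: [0.6818, -0.0348, 0.2307]
tcp_rot: [[0.171, -0.0, 0.985], [-0.985, 0.0, 0.171], [-0.0, -1.0, -0.0]]
force: [0.2, 0.5, -0.3]
opening: 0.963
```

{"fn": "arm_command", "kwargs": {"translation": [[0, 0, 0], [0, 0, 0], [0, 0, 0], [0, 0, 0], [0, 0, 0]], "rotation": [[0, 0, 0], [0, 0, 0], [0, 0, 0], [0, 0, 0], [0, 0, 0]], "grip": [0.4, 0.8, 1, 1, 1]}}

```text
time_s: 4.9
position: [0.6818, -0.0345, 0.2308]
tcp_rot: [[0.172, 0.001, 0.985], [-0.985, -0.0, 0.172], [0.0, -1.0, 0.001]]
force: [-0.5, -0.4, 0.2]
opening: 0.539
```

Run:
```python
from h import *
from plan import *
np.set_printoptions(precision=4,suppress=True)
s=bot.read_state();print(s['position'],s['opening'],s['force'])
piv=np.array([.7015,.251]);h=s['position'][:2];d=h-piv;print('r',np.linalg.norm(d))
a0=np.degrees(np.arctan2(d[1],d[0]));print(a0)   # arm azimuth; decreases as theta grows? clockwise
r=np.linalg.norm(d)
wps=[]
N=9
tot=125
for k in range(1,N+1):
    a=a0-tot*k/N; az=10-103*k/N
    P=[piv[0]+r*np.cos(np.radians(a)),piv[1]+r*np.sin(np.radians(a)),s['position'][2]]
    wps.append((P,down(az),.5,.09))
plan(s,wps)
```

```text
[ 0.6818 -0.0345  0.2308] 0.5387443086914645 [-0.5102 -0.3631  0.2276]
r 0.28620626257063664
-93.94125952014144
T [-0.31, -0.0, -0.81] R [-0.0, 0.19, 0.0] g 0.5
-> [ 0.614 -0.021  0.231]
T [-0.34, -0.0, -0.79] R [-0.0, 0.19, 0.0] g 0.5
-> [0.551 0.008 0.231]
T [-0.37, -0.0, -0.78] R [-0.0, 0.19, -0.0] g 0.5
-> [0.497 0.05  0.231]
T [-0.41, -0.0, -0.76] R [-0.0, 0.19, -0.0] g 0.5
-> [0.455 0.105 0.231]
T [-0.44, -0.0, -0.75] R [-0.0, 0.19, -0.0] g 0.5
-> [0.427 0.169 0.231]
T [-0.48, -0.0, -0.72] R [-0.0, 0.19, -0.0] g 0.5
-> [0.416 0.237 0.231]
T [-0.5, -0.0, -0.71] R [-0.0, 0.19, -0.0] g 0.5
-> [0.42  0.307 0.231]
T [-0.54, -0.0, -0.68] R [-0.0, 0.19, -0.0] g 0.5
-> [0.442 0.373 0.231]
T [-0.56, -0.0, -0.65] R [-0.0, 0.19, -0.0] g 0.5
-> [0.479 0.431 0.231]
```

{"fn": "arm_command", "kwargs": {"translation": [[0, 0, 0], [0, 0, 0], [0, 0, 0], [0, 0, 0], [0, 0, 0]], "rotation": [[0, 0, 0], [0, 0, 0], [0, 0, 0], [0, 0, 0], [0, 0, 0]], "grip": [1, 1, 1, 1, 0.5]}}

```text
time_s: 5.4
position: [0.6817, -0.0346, 0.2304]
tcp_rot: [[0.171, -0.0, 0.985], [-0.985, 0.0, 0.171], [-0.0, -1.0, -0.0]]
force: [0.7, -0.9, -0.4]
opening: 0.211
```

{"fn": "arm_command", "kwargs": {"translation": [[-0.08, 0, -0.2], [-0.16, 0, -0.41], [-0.24, 0, -0.61], [-0.31, 0, -0.81]], "rotation": [[0, 0.05, 0], [0, 0.1, 0], [0, 0.14, 0], [0, 0.19, 0]], "grip": [0.5, 0.5, 0.5, 0.5]}}

```text
time_s: 5.8
position: [0.6134, -0.0209, 0.2306]
tcp_rot: [[-0.029, 0.001, 1.0], [-1.0, 0.0, -0.029], [-0.0, -1.0, 0.001]]
force: [1.3, -0.5, -0.9]
opening: 0.248
```

{"fn": "arm_command", "kwargs": {"translation": [[-0.09, 0, -0.2], [-0.17, 0, -0.4], [-0.26, 0, -0.6], [-0.34, 0, -0.79]], "rotation": [[0, 0.05, 0], [0, 0.1, 0], [0, 0.14, 0], [0, 0.19, 0]], "grip": [0.5, 0.5, 0.5, 0.5]}}

```text
time_s: 6.2
position: [0.551, 0.008, 0.2307]
tcp_rot: [[-0.226, 0.001, 0.974], [-0.974, 0.0, -0.226], [-0.001, -1.0, 0.001]]
force: [0.4, 0.5, -0.3]
opening: 0.254
```

{"fn": "arm_command", "kwargs": {"translation": [[-0.09, 0, -0.2], [-0.18, 0, -0.39], [-0.28, 0, -0.59], [-0.37, 0, -0.78]], "rotation": [[0, 0.05, 0], [0, 0.1, 0], [0, 0.14, 0], [0, 0.19, 0]], "grip": [0.5, 0.5, 0.5, 0.5]}}

```text
time_s: 6.6
position: [0.497, 0.0509, 0.2308]
tcp_rot: [[-0.414, 0.002, 0.91], [-0.91, 0.0, -0.414], [-0.001, -1.0, 0.002]]
force: [0.9, 0.5, -0.6]
opening: 0.252
```

{"fn": "arm_command", "kwargs": {"translation": [[-0.1, 0, -0.19], [-0.2, 0, -0.38], [-0.31, 0, -0.57], [-0.41, 0, -0.76]], "rotation": [[0, 0.05, 0], [0, 0.1, 0], [0, 0.14, 0], [0, 0.19, 0]], "grip": [0.5, 0.5, 0.5, 0.5]}}

```text
time_s: 7.0
position: [0.4554, 0.1059, 0.2309]
tcp_rot: [[-0.586, 0.002, 0.811], [-0.811, 0.0, -0.586], [-0.001, -1.0, 0.002]]
force: [1.6, 0.2, 0.3]
opening: 0.248
```

{"fn": "arm_command", "kwargs": {"translation": [[-0.11, 0, -0.19], [-0.22, 0, -0.38], [-0.33, 0, -0.57], [-0.44, 0, -0.75]], "rotation": [[0, 0.05, 0], [0, 0.1, 0], [0, 0.14, 0], [0, 0.19, 0]], "grip": [0.5, 0.5, 0.5, 0.5]}}

```text
time_s: 7.4
position: [0.4273, 0.1697, 0.2309]
tcp_rot: [[-0.734, 0.002, 0.679], [-0.679, 0.0, -0.734], [-0.002, -1.0, 0.001]]
force: [1.0, -0.8, -0.4]
opening: 0.251
```

{"fn": "arm_command", "kwargs": {"translation": [[-0.12, 0, -0.18], [-0.24, 0, -0.36], [-0.36, 0, -0.54], [-0.48, 0, -0.72]], "rotation": [[0, 0.05, 0], [0, 0.1, 0], [0, 0.14, 0], [0, 0.19, 0]], "grip": [0.5, 0.5, 0.5, 0.5]}}

```text
time_s: 7.8
position: [0.4164, 0.2381, 0.2308]
tcp_rot: [[-0.854, 0.002, 0.521], [-0.521, 0.0, -0.854], [-0.002, -1.0, 0.001]]
force: [1.6, -0.3, -0.7]
opening: 0.25
```

{"fn": "arm_command", "kwargs": {"translation": [[-0.12, 0, -0.18], [-0.25, 0, -0.35], [-0.38, 0, -0.53], [-0.5, 0, -0.71]], "rotation": [[0, 0.05, 0], [0, 0.1, 0], [0, 0.14, 0], [0, 0.19, 0]], "grip": [0.5, 0.5, 0.5, 0.5]}}

```text
time_s: 8.2
position: [0.421, 0.3075, 0.2308]
tcp_rot: [[-0.94, 0.002, 0.342], [-0.342, 0.0, -0.94], [-0.002, -1.0, 0.0]]
force: [1.4, -1.5, 0.7]
opening: 0.251
```

{"fn": "arm_command", "kwargs": {"translation": [[-0.13, 0, -0.17], [-0.27, 0, -0.34], [-0.4, 0, -0.51], [-0.54, 0, -0.68]], "rotation": [[0, 0.05, 0], [0, 0.1, 0], [0, 0.14, 0], [0, 0.19, 0]], "grip": [0.5, 0.5, 0.5, 0.5]}}

```text
time_s: 8.6
position: [0.4428, 0.3732, 0.2307]
tcp_rot: [[-0.989, 0.001, 0.149], [-0.149, -0.0, -0.989], [-0.001, -1.0, 0.0]]
force: [0.4, -1.0, 0.8]
opening: 0.249
```

{"fn": "arm_command", "kwargs": {"translation": [[-0.14, 0, -0.16], [-0.28, 0, -0.33], [-0.42, 0, -0.49], [-0.56, 0, -0.65], [-0.56, 0, -0.65]], "rotation": [[0, 0.05, 0], [0, 0.1, 0], [0, 0.14, 0], [0, 0.19, 0], [0, 0.19, 0]], "grip": [0.5, 0.5, 0.5, 0.5, 0.3]}}

```text
time_s: 9.1
position: [0.4802, 0.4325, 0.2305]
tcp_rot: [[-0.999, 0.002, -0.047], [0.047, 0.002, -0.999], [-0.002, -1.0, -0.002]]
force: [-0.2, -1.0, 0.9]
opening: 0.286
```

{"fn": "arm_command", "kwargs": {"translation": [[0, 0, 0], [0, 0, 0], [0, 0, 0], [0, -0.4, 0], [0, -0.9, 0]], "rotation": [[0, 0, 0], [0, 0, 0], [0, 0, 0], [0, 0, 0], [0, 0, 0]], "grip": [-0.3, -0.3, -0.3, -1, -1]}}

```text
time_s: 9.6
position: [0.477, 0.4293, 0.3008]
tcp_rot: [[-0.999, -0.006, -0.048], [0.048, -0.004, -0.999], [0.006, -1.0, 0.004]]
force: [1.4, 0.1, -0.3]
opening: 0.711
```

Run:
```python
from h import *
np.set_printoptions(precision=4,suppress=True)
S=cap('side','s2.png');T=cap('top','t2.png')
for th in('lamp_handle','tray_knob','tray','tray_floor','cup1','shelf'):print(th,spots('side',th),spots('top',th))
k=spots('side','tray_knob')[0][0];k2=spots('top','tray_knob')[0][0]
print(atz(S,k,.0255),atz(T,k2,.0255),tri(S,k,T,k2))
a=cv2.resize(S['image'][150:270,290:430],None,fx=4,fy=4);b=cv2.resize(T['image'][60:180,220:360],None,fx=4,fy=4)
cv2.imwrite('pics/2b.png',cv2.resize(np.hstack([a,b]),(800,343)))
```

```text
lamp_handle [(array([271.4, 106. ]), 0.84), (array([253.8, 353.3]), 0.44)] [(array([ 99.7, 226.3]), 0.64)]
tray_knob [(array([323. , 218.8]), 0.87)] [(array([291.2, 189.4]), 0.76)]
tray [(array([321.6, 217. ]), 0.64)] [(array([296.9, 136.5]), 0.77)]
tray_floor [(array([367. , 218.1]), 0.78)] [(array([296.7, 132.2]), 0.65)]
cup1 [(array([302.7, 312.2]), 0.94), (array([331.8, 284.6]), 0.69)] [(array([381.2, 194.9]), 0.51), (array([403.8, 230.8]), 0.49)]
shelf [(array([351.7, 223. ]), 0.94)] [(array([292.4, 155.6]), 0.57)]
[ 0.6082 -0.0148  0.0255] [ 0.5956 -0.0246  0.0255] (array([ 0.5999, -0.0259,  0.0353]), np.float64(0.010925984108633166))
```

View pics/2b.png

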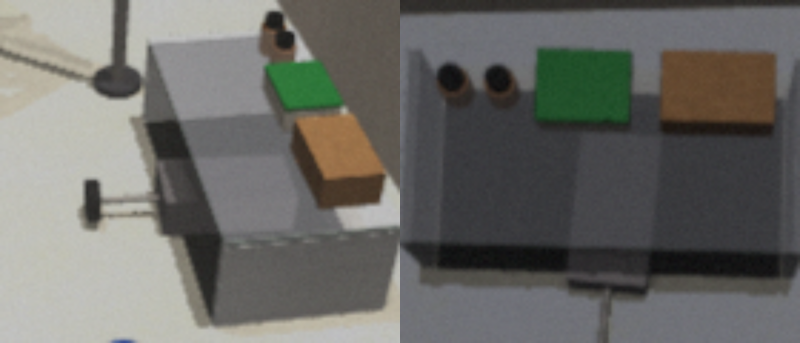

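Lamp peg is now far left, about (271,106) in the side image. The tray front and knob show clearly (knob about (322,220) side, (291,189) top). Next I'll fit the knob and tray pose by segmentation.

```bash
cat > fit.py <<'E'
from h import *
from scipy.optimize import least_squares
def blob(img,ctr,thr=60,r=25):
    x0,y0=int(ctr[0]-r),int(ctr[1]-r);g=img[y0:y0+2*r,x0:x0+2*r].max(2)
    n,l,st,ce=cv2.connectedComponentsWithStats((g<thr).astype(np.uint8))
    i=1+np.argmin([np.hypot(*(c-r))-0.05*s[4] for c,s in zip(ce[1:],st[1:])])
    s=st[i];return np.array([x0+s[0]-.5,y0+s[1]-.5,x0+s[0]+s[2]-.5,y0+s[1]+s[3]-.5]),s[4]
def disc(x,y,z,yaw):
    a=np.linspace(0,2*np.pi,40);c,s=np.cos(yaw),np.sin(yaw)
    return np.array([[x+c*u-s*.0255*np.cos(t),y+s*u+c*.0255*np.cos(t),z+.0255*np.sin(t)] for u in(-.008,.008) for t in a])
def bb(C,P):
    q=proj(C,P);return np.r_[q.min(0),q.max(0)]
E
python3 - <<'E'
from fit import *
np.set_printoptions(precision=4,suppress=True)
S=cap('side');T=cap('top')
for th in(40,50,60,75):
    bs,n1=blob(S['image'],(322,220),th);bt,n2=blob(T['image'],(291,188),th);print(th,bs,n1,bt,n2)
    for use in('st','s','t'):
        f=lambda p:np.r_[(bb(S,disc(p[0],p[1],.0255,-.04))-bs)*('s' in use),(bb(T,disc(p[0],p[1],.0255,-.04))-bt)*('t' in use)]
        r=least_squares(f,[.6,-.02]);print(use,r.x,np.round(r.fun,1))
v=lambda x,y:((x-400)/2.857+220,60+y/2.857)
for p in((568,285),(648,289),(583,133),(660,133)):print(atz(T,v(*p),.052))
print('shelf front corners',atz(T,v(412,243),.12),atz(T,v(790,254),.12))
q=lambda x,y:(290+x/2.857,150+y/2.857)
print('side: tray front top corners',atz(S,q(159,160),.052),atz(S,q(163,232),0))
E
```

```text
40 [345.5 203.5 346.5 204.5] 1 [281.5 183.5 296.5 190.5] 83
st [ 0.6424 -0.0063] [-17.2   5.2 -10.9  19.   -5.2 -13.4  -3.1 -12.5]
s [0.7091 0.0525] [-3.3 -6.8  3.2  6.5 -0.  -0.  -0.  -0. ]
t [ 0.6028 -0.0181] [-0.   0.  -0.   0.  -1.  -0.2  1.1  0.2]
50 [319.5 213.5 324.5 226.5] 45 [280.5 183.5 297.5 190.5] 100
st [ 0.6031 -0.0186] [-1.2 -1.3  0.9  0.7  0.1 -0.3  0.2  0.1]
s [ 0.6032 -0.0201] [-1.1 -1.   1.1  1.   0.  -0.   0.   0. ]
t [ 0.6028 -0.0181] [-0.  -0.   0.   0.  -0.  -0.2  0.   0.2]
60 [319.5 213.5 324.5 226.5] 59 [280.5 183.5 297.5 191.5] 108
st [ 0.6022 -0.0187] [-1.4 -1.3  0.7  0.7  0.1 -0.   0.2 -0.6]
s [ 0.6032 -0.0201] [-1.1 -1.   1.1  1.   0.  -0.   0.  -0. ]
t [ 0.6013 -0.0181] [-0.  -0.   0.   0.  -0.   0.3  0.  -0.3]
75 [319.5 212.5 324.5 227.5] 68 [280.5 182.5 297.5 191.5] 123
st [ 0.6031 -0.0187] [-1.2 -0.3  0.9 -0.3  0.1  0.7  0.2 -0.9]
s [ 0.6032 -0.0202] [-1.1 -0.   1.  -0.   0.   0.   0.  -0. ]
t [ 0.6029 -0.0181] [-0.  -0.   0.  -0.  -0.   0.8  0.  -0.8]
[0.6817 0.0091 0.052 ]
[ 0.6756 -0.0738  0.052 ]
[ 0.8428 -0.0089  0.052 ]
[ 0.8411 -0.0896  0.052 ]
shelf front corners [0.714  0.1563 0.12  ] [ 0.6949 -0.2161  0.12  ]
side: tray front top corners [0.6947 0.0083 0.052 ] [ 0.6831 -0.066   0.    ]
```

```bash
cat >> plan.py <<'E'
AZ=-3.5
def lean(phi,az=None):
    a=np.radians(AZ if az is None else az);f=np.radians(phi)
    j=np.array([np.cos(a),np.sin(a),0]);l=np.array([-np.sin(a),np.cos(a),0])
    return frame(np.sin(f)*l-np.cos(f)*np.array([0,0,1]),j)
E
python3 - <<'E'
from plan import *
from rig import bot
s=bot.read_state()
K=np.array([.603,-.0187,.026]);R=lean(55);a=R[:,1]
plan(s,[((.55,.2,.30),down(-45),0,.079),((.60,-.06,.24),down(-3.5),0,.079),(K-.11*a,R,0,.079)])
print(bot.read_state()['time_s'])
E
```

```text
T [-0.26, 0.01, 0.71] R [0.0, -0.2, 0.0] g 0
T [-0.1, 0.01, 0.75] R [0.0, -0.2, 0.0] g 0
T [0.05, 0.0, 0.75] R [0.0, -0.2, 0.0] g 0
T [0.21, 0.01, 0.72] R [0.0, -0.2, 0.0] g 0
-> [0.55 0.2  0.3 ]
T [0.47, 0.19, 0.68] R [0.0, -0.17, 0.0] g 0
T [0.58, 0.19, 0.59] R [0.0, -0.17, 0.0] g 0
T [0.68, 0.18, 0.48] R [0.0, -0.18, 0.0] g 0
T [0.75, 0.19, 0.34] R [0.0, -0.17, 0.0] g 0
-> [ 0.6  -0.06  0.24]
T [0.2, 0.63, 0.0] R [0.0, 0.0, 0.31] g 0
T [0.4, 0.53, 0.01] R [0.0, 0.0, 0.3] g 0
T [0.54, 0.38, -0.0] R [0.0, 0.0, 0.31] g 0
-> [ 0.598 -0.109  0.089]
10.5
```

{"fn": "arm_command", "kwargs": {"translation": [[-0.13, 0, 0.36], [-0.26, 0.01, 0.71]], "rotation": [[0, -0.1, 0], [0, -0.2, 0]], "grip": [0, 0]}}

```text
time_s: 10.7
position: [0.4967, 0.373, 0.3017]
tcp_rot: [[-0.986, 0.001, 0.168], [-0.168, 0.0, -0.986], [-0.001, -1.0, -0.0]]
force: [0.2, 0.5, -0.5]
opening: 0.894
```

{"fn": "arm_command", "kwargs": {"translation": [[-0.05, 0, 0.37], [-0.1, 0.01, 0.75]], "rotation": [[0, -0.1, 0], [0, -0.2, 0]], "grip": [0, 0]}}

```text
time_s: 10.9
position: [0.5146, 0.3142, 0.301]
tcp_rot: [[-0.93, 0.001, 0.367], [-0.367, 0.0, -0.93], [-0.001, -1.0, 0.0]]
force: [0.0, 0.4, -1.5]
opening: 0.723
```

{"fn": "arm_command", "kwargs": {"translation": [[0.02, 0, 0.37], [0.05, 0, 0.75]], "rotation": [[0, -0.1, 0], [0, -0.2, 0]], "grip": [0, 0]}}

```text
time_s: 11.1
position: [0.5327, 0.2566, 0.301]
tcp_rot: [[-0.834, 0.0, 0.552], [-0.552, 0.0, -0.834], [-0.0, -1.0, 0.0]]
force: [0.5, -0.2, -0.1]
opening: 0.552
```

{"fn": "arm_command", "kwargs": {"translation": [[0.1, 0, 0.36], [0.21, 0.01, 0.72]], "rotation": [[0, -0.1, 0], [0, -0.2, 0]], "grip": [0, 0]}}

```text
time_s: 11.3
position: [0.5504, 0.1992, 0.3004]
tcp_rot: [[-0.701, 0.001, 0.714], [-0.714, 0.0, -0.701], [-0.001, -1.0, 0.0]]
force: [-0.3, 0.2, -0.4]
opening: 0.507
```

{"fn": "arm_command", "kwargs": {"translation": [[0.23, 0.09, 0.34], [0.47, 0.19, 0.68]], "rotation": [[0, -0.08, 0], [0, -0.17, 0]], "grip": [0, 0]}}

```text
time_s: 11.5
position: [0.5627, 0.1342, 0.2852]
tcp_rot: [[-0.563, 0.002, 0.826], [-0.826, 0.0, -0.563], [-0.001, -1.0, 0.001]]
force: [0.0, -1.1, 0.1]
opening: 0.5
```

{"fn": "arm_command", "kwargs": {"translation": [[0.29, 0.09, 0.3], [0.58, 0.19, 0.59]], "rotation": [[0, -0.08, 0], [0, -0.17, 0]], "grip": [0, 0]}}

```text
time_s: 11.7
position: [0.5751, 0.069, 0.2697]
tcp_rot: [[-0.408, 0.001, 0.913], [-0.913, -0.0, -0.408], [-0.0, -1.0, 0.001]]
force: [0.1, -0.1, -0.7]
opening: 0.499
```

{"fn": "arm_command", "kwargs": {"translation": [[0.34, 0.09, 0.24], [0.68, 0.18, 0.48]], "rotation": [[0, -0.09, 0], [0, -0.18, 0]], "grip": [0, 0]}}

```text
time_s: 11.9
position: [0.5875, 0.0036, 0.2552]
tcp_rot: [[-0.23, 0.001, 0.973], [-0.973, -0.0, -0.23], [-0.0, -1.0, 0.001]]
force: [0.6, 0.6, -0.0]
opening: 0.499
```

{"fn": "arm_command", "kwargs": {"translation": [[0.37, 0.09, 0.17], [0.75, 0.19, 0.34]], "rotation": [[0, -0.08, 0], [0, -0.17, 0]], "grip": [0, 0]}}

```text
time_s: 12.1
position: [0.6001, -0.0611, 0.2401]
tcp_rot: [[-0.054, 0.001, 0.999], [-0.999, -0.0, -0.054], [0.0, -1.0, 0.001]]
force: [-0.2, 0.6, 0.4]
opening: 0.501
```

{"fn": "arm_command", "kwargs": {"translation": [[0.07, 0.2, 0], [0.13, 0.42, 0], [0.2, 0.63, 0]], "rotation": [[0, 0, 0.1], [0, 0, 0.21], [0, 0, 0.31]], "grip": [0, 0, 0]}}

```text
time_s: 12.4
position: [0.5994, -0.0764, 0.1899]
tcp_rot: [[-0.054, 0.021, 0.998], [-0.945, 0.321, -0.058], [-0.322, -0.947, 0.003]]
force: [-0.7, 1.1, 0.1]
opening: 0.5
```

{"fn": "arm_command", "kwargs": {"translation": [[0.13, 0.18, 0], [0.27, 0.35, 0], [0.4, 0.53, 0.01]], "rotation": [[0, 0, 0.1], [0, 0, 0.2], [0, 0, 0.3]], "grip": [0, 0, 0]}}

```text
time_s: 12.7
position: [0.5992, -0.0936, 0.1393]
tcp_rot: [[-0.046, 0.037, 0.998], [-0.8, 0.597, -0.059], [-0.599, -0.801, 0.002]]
force: [-0.4, -0.1, -0.1]
opening: 0.503
```

{"fn": "arm_command", "kwargs": {"translation": [[0.18, 0.13, 0], [0.36, 0.26, 0], [0.54, 0.38, 0], [0.54, 0.38, 0], [0.54, 0.38, 0]], "rotation": [[0, 0, 0.1], [0, 0, 0.21], [0, 0, 0.31], [0, 0, 0.31], [0, 0, 0.31]], "grip": [0, 0, 0, 0, 0]}}

```text
time_s: 13.2
position: [0.5975, -0.1091, 0.0886]
tcp_rot: [[-0.035, 0.047, 0.998], [-0.57, 0.82, -0.059], [-0.821, -0.571, -0.001]]
force: [-0.5, -0.2, -0.2]
opening: 0.501
```

Run:
```python
from fit import *
from plan import *
np.set_printoptions(precision=4,suppress=True)
s=bot.read_state();print(s['joint_positions'],s['position'],s['opening'])
S=cap('side','s3.png');T=cap('top','t3.png')
tip=s['position']+.022*s['tcp_rot'][:,1]; print('tip px',proj(S,tip),proj(T,tip))
a=cv2.resize(S['image'][150:290,280:420],None,fx=2.85,fy=2.85);b=cv2.resize(T['image'][90:230,230:370],None,fx=2.85,fy=2.85)
cv2.imwrite('pics/3b.png',np.hstack([a,b]))
K=np.array([.603,-.0187,.026]);R=lean(55);a=R[:,1]
plan(s,[(K-.029*a,R,0,.09)])
```

```text
[-41.0344  54.0964  80.3164  40.5423  87.6874 -55.4655] [ 0.5975 -0.1091  0.0886] 0.5013956843083611
tip px [[325.6044 222.1545]] [[313.047  185.8191]]
T [-0.0, 1.01, 0.0] R [0.0, 0.0, -0.0] g 0
-> [ 0.601 -0.043  0.042]
```

View pics/3b.png

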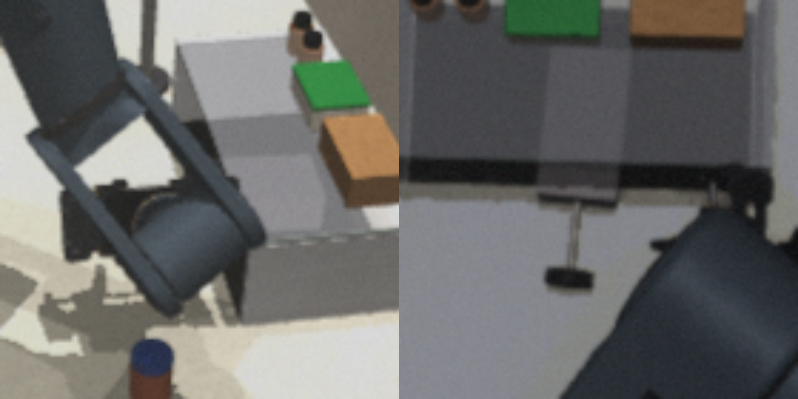

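{"fn": "arm_command", "kwargs": {"translation": [[0, 0.25, -0.01], [0, 0.5, -0.02], [0, 0.75, -0.02], [0, 0.99, -0.02], [0, 0.99, -0.02]], "rotation": [[0, 0, 0], [0, 0, 0], [0, 0, 0], [0, 0, 0], [0, 0, 0]], "grip": [0, 0, 0, 0, 0]}}

```text
time_s: 13.8
position: [0.5992, -0.0407, 0.0449]
tcp_rot: [[-0.031, 0.044, 0.999], [-0.57, 0.82, -0.054], [-0.821, -0.571, -0.001]]
force: [0.0, 0.3, 0.1]
opening: 0.503
```

Run:
```python
from fit import *
S=cap('side');T=cap('top')
s=bot.read_state();print(s['position'],s['force'])
a=cv2.resize(S['image'][160:300,270:410],None,fx=2.85,fy=2.85);b=cv2.resize(T['image'][130:220,250:340],None,fx=399/90,fy=399/90)
cv2.imwrite('pics/4b.png',np.hstack([a,b]))
```

```text
[ 0.60031297 -0.04353166  0.04504875] [-0.04121491 -0.29147996 -1.02197588]
```

View pics/4b.png

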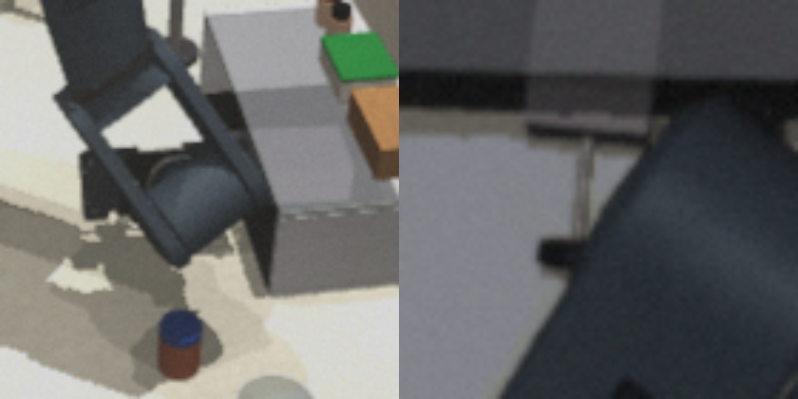

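The hand is in place around the knob, seen at (565,250) in the right half. No contact force reads yet, so I'll close the grip.

{"fn": "arm_command", "kwargs": {"translation": [[0, 0, 0], [0, 0, 0], [0, 0, 0], [0, 0, 0], [0, 0, 0]], "rotation": [[0, 0, 0], [0, 0, 0], [0, 0, 0], [0, 0, 0], [0, 0, 0]], "grip": [0.6, 0.9, 1, 1, 1]}}

```text
time_s: 14.4
position: [0.5998, -0.0444, 0.0439]
tcp_rot: [[-0.033, 0.048, 0.998], [-0.57, 0.82, -0.058], [-0.821, -0.571, 0.0]]
force: [0.3, 0.4, 0.5]
opening: 0.134
```

{"fn": "arm_command", "kwargs": {"translation": [[0, 0, 0], [0, 0, 0]], "rotation": [[0, 0, 0], [0, 0, 0]], "grip": [1, 1]}}

```text
time_s: 14.6
position: [0.5998, -0.0441, 0.0439]
tcp_rot: [[-0.033, 0.048, 0.998], [-0.57, 0.82, -0.058], [-0.821, -0.571, -0.0]]
force: [0.7, 0.5, -0.2]
opening: 0.022
```

```bash
cat > roll.py <<'E'
from plan import *
from rig import bot
import sys
np.set_printoptions(precision=4,suppress=True)
# roll: hand lean ph0 -> ph1 while tray roll t0->t1 ; K xy kept
def roll(K,ph0,ph1,t0,t1,n,r=.029,ex=.0015,g=1):
    w=[]
    for k in range(1,n+1):
        f=k/n;t=np.radians(t0+(t1-t0)*f);h=.042*abs(np.sin(t))+.026*abs(np.cos(t))
        R=lean(ph0+(ph1-ph0)*f);P=np.array([K[0],K[1],h+ex])-r*R[:,1];w.append((P,R,g,.09))
    return w
E
python3 - <<'E'
from roll import *
s=bot.read_state();print(s['position'],s['opening'],s['force'])
a=s['tcp_rot'][:,1];K=s['position']+.032*a;print(K,s['tcp_rot'])
# actual distance from axis: assume K z=.026
r=(s['position'][2]-.026)/-a[2];print('r',r);K=s['position']+r*a;print(K)
plan(s,roll(K,55,-35,0,90,6,r=r))
E
```

```text
[ 0.5998 -0.0441  0.0439] 0.021756774823575388 [ 0.7246  0.4873 -0.1525]
[ 0.6013 -0.0178  0.0256] [[-0.0332  0.0477  0.9983]
 [-0.5697  0.8198 -0.0581]
 [-0.8212 -0.5706 -0.    ]]
r 0.03128622567353271
[ 0.6013 -0.0184  0.026 ]
T [-0.22, -0.07, -0.0] R [0.0, 0.0, -0.25] g 1
-> [ 0.6   -0.039  0.062]
T [-0.16, -0.06, -0.0] R [0.0, 0.0, -0.25] g 1
-> [ 0.6   -0.032  0.073]
T [-0.13, -0.04, -0.0] R [0.0, 0.0, -0.25] g 1
-> [ 0.601 -0.024  0.081]
T [-0.1, 0.0, 0.0] R [0.0, 0.0, -0.25] g 1
-> [ 0.601 -0.016  0.082]
T [-0.11, 0.04, 0.0] R [-0.0, 0.0, -0.25] g 1
-> [ 0.602 -0.008  0.078]
T [-0.12, 0.08, 0.0] R [-0.0, 0.0, -0.25] g 1
-> [ 0.602 -0.001  0.069]
```

Run:
```python
from fit import *
S=cap('side');T=cap('top')
s=bot.read_state();a=s['tcp_rot'][:,1]
for C,n in((S,'side'),(T,'top')):
    tip=s['position']+.022*a
    print(n,proj(C,[tip,s['position'],[.603,-.0187,.0255]]).round(1).tolist(),spots(n,'tray_knob'))
for C,c in((T,(285,187)),):
    try: print(blob(C['image'],c,60))
    except Exception as e: print(e)
a=cv2.resize(S['image'][180:250,290:360],None,fx=5.7,fy=5.7,interpolation=cv2.INTER_CUBIC);b=cv2.resize(T['image'][140:210,255:325],None,fx=5.7,fy=5.7,interpolation=cv2.INTER_CUBIC)
o=np.hstack([a,b]);o=np.clip(o.astype(float)*1.8,0,255).astype(np.uint8)
cv2.imwrite('pics/5b.png',o)
```

```text
side [[321.7, 219.8], [322.6, 220.4], [321.8, 219.7]] []
top [[291.5, 187.4], [297.3, 187.1], [289.2, 187.0]] [(array([290.3, 189.1]), 0.62)]
(array([278.5, 161.5, 309.5, 211.5]), np.int32(862))
```

View pics/5b.png

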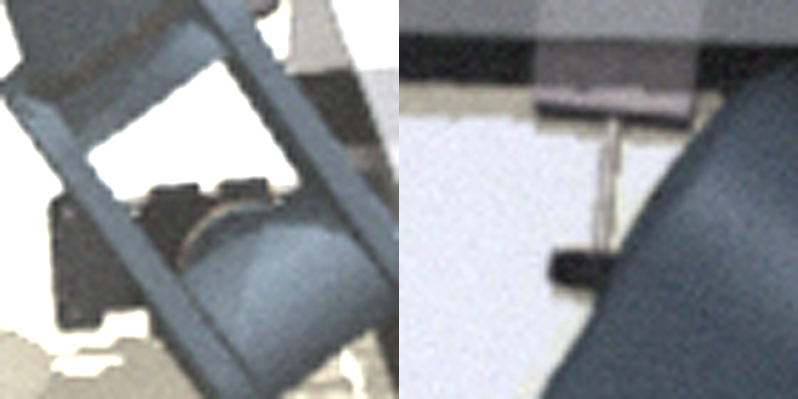

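{"fn": "arm_command", "kwargs": {"translation": [[0, 0, 0], [0, 0, 0], [0, 0, 0], [0, 0, 0], [0, 0, 0]], "rotation": [[0, 0, 0], [0, 0, 0], [0, 0, 0], [0, 0, 0], [0, 0, 0]], "grip": [0, 0, 0, 0, 0]}}

```text
time_s: 15.3
position: [0.5998, -0.044, 0.0439]
tcp_rot: [[-0.033, 0.048, 0.998], [-0.57, 0.82, -0.058], [-0.821, -0.571, 0.0]]
force: [-0.2, -0.1, -0.1]
opening: 0.373
```

Run:
```python
from roll import *
s=bot.read_state();print(s['position'],s['opening'],s['force'])
a=s['tcp_rot'][:,1]
K=np.array([.603,-.0187,.026])
w=[]
for ph in(35,15,-5,-25):
    R=lean(ph);w.append((K-.034*R[:,1],R,0,.09))
plan(s,w)
```

```text
[ 0.5998 -0.044   0.0439] 0.37309559978501666 [-0.2043 -0.0594 -0.1351]
T [-0.14, -0.01, 0.02] R [0.0, 0.0, -0.34] g 0
-> [ 0.602 -0.038  0.054]
T [-0.15, 0.02, 0.0] R [0.0, 0.0, -0.33] g 0
-> [ 0.602 -0.028  0.059]
T [-0.15, 0.03, 0.0] R [0.0, 0.0, -0.33] g 0
-> [ 0.603 -0.015  0.06 ]
T [-0.14, 0.03, 0.0] R [-0.0, 0.0, -0.34] g 0
-> [ 0.604 -0.004  0.057]
```

{"fn": "arm_command", "kwargs": {"translation": [[0, 0, 0], [-0.05, 0, 0.01], [-0.1, -0.01, 0.02], [-0.14, -0.01, 0.02]], "rotation": [[0, 0, 0], [0, 0, -0.12], [0, 0, -0.23], [0, 0, -0.34]], "grip": [0, 0, 0, 0]}}

```text
time_s: 15.7
position: [0.6021, -0.0392, 0.0538]
tcp_rot: [[-0.048, 0.034, 0.998], [-0.822, 0.566, -0.059], [-0.567, -0.824, 0.001]]
force: [-0.1, 0.6, 0.1]
opening: 0.497
```

{"fn": "arm_command", "kwargs": {"translation": [[-0.05, 0.01, 0], [-0.1, 0.01, 0], [-0.15, 0.02, 0]], "rotation": [[0, 0, -0.11], [0, 0, -0.22], [0, 0, -0.33]], "grip": [0, 0, 0]}}

```text
time_s: 16.0
position: [0.6027, -0.0279, 0.06]
tcp_rot: [[-0.056, 0.017, 0.998], [-0.965, 0.254, -0.059], [-0.254, -0.967, 0.002]]
force: [0.6, 0.9, -0.6]
opening: 0.5
```

{"fn": "arm_command", "kwargs": {"translation": [[-0.05, 0.01, 0], [-0.1, 0.02, 0], [-0.15, 0.03, 0]], "rotation": [[0, 0, -0.11], [0, 0, -0.22], [0, 0, -0.33]], "grip": [0, 0, 0]}}

```text
time_s: 16.3
position: [0.6033, -0.0153, 0.0609]
tcp_rot: [[-0.058, -0.003, 0.998], [-0.994, -0.088, -0.058], [0.088, -0.996, 0.002]]
force: [-0.6, 0.3, 0.3]
opening: 0.502
```

{"fn": "arm_command", "kwargs": {"translation": [[-0.05, 0.01, 0], [-0.1, 0.02, 0], [-0.14, 0.03, 0], [-0.14, 0.03, 0]], "rotation": [[0, 0, -0.11], [0, 0, -0.22], [0, 0, -0.34], [0, 0, -0.34]], "grip": [0, 0, 0, 0]}}

```text
time_s: 16.7
position: [0.6028, -0.0008, 0.0551]
tcp_rot: [[-0.046, -0.025, 0.999], [-0.904, -0.425, -0.052], [0.426, -0.905, -0.003]]
force: [-1.1, 0.5, 0.6]
opening: 0.503
```

Run:
```python
from fit import *
S=cap('side');T=cap('top')
s=bot.read_state();print(s['position'],s['opening'],s['force'],s['joint_positions'])
R=s['tcp_rot'];tip=s['position']+.022*R[:,1]
P=[tip+.022*R[:,2],tip-.022*R[:,2],[.603,-.0187,.0255]]
for n,C in(('side',S),('top',T)):print(n,proj(C,P).round(1).tolist(),spots(n,'tray_knob'))
a=cv2.resize(S['image'][180:250,290:360],None,fx=5.7,fy=5.7,interpolation=cv2.INTER_CUBIC);b=cv2.resize(T['image'][140:210,255:325],None,fx=5.7,fy=5.7,interpolation=cv2.INTER_CUBIC)
o=np.hstack([a,b]);o=np.clip(o.astype(float)*1.8,0,255).astype(np.uint8)
cv2.imwrite('pics/6b.png',o)
```

```text
[ 0.60327182 -0.00370856  0.05609118] 0.4968731111353072 [ 0.01484546 -0.43850243  0.34577194] [  1.40473346  44.98599114  89.69542812 -32.28457619  52.31386998
  26.23065107]
side [[327.7, 215.8], [315.2, 216.8], [321.8, 219.7]] [(array([323.3, 218.5]), 0.88), (array([350.5, 224.1]), 0.72)]
top [[287.4, 179.4], [286.8, 194.0], [289.2, 187.0]] [(array([288.3, 185.2]), 0.93)]
```

View pics/6b.png

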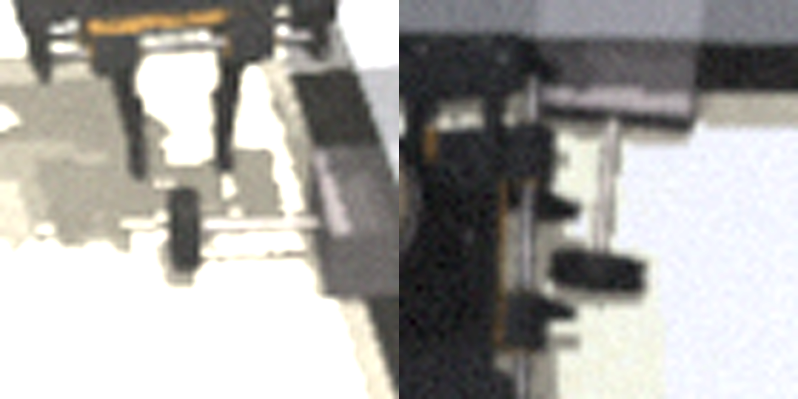

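Run:
```python
from fit import *
np.set_printoptions(precision=4,suppress=True)
print(bot.tip_extent)
S=cap('side');T=cap('top');s=bot.read_state();R=s['tcp_rot']
for a,b in(((314,211.2),(285,195.3)),((329.5,209.8),(285.9,177.2))):
    X,e=tri(S,a,T,b);print(X,e,R.T@(X-s['position']))
```

```text
0.022
[ 0.5757 -0.0084  0.0594] 0.002339529681851435 [ 0.0046 -0.0004 -0.0279]
[ 0.6293 -0.012   0.0604] 0.0031205012305621344 [ 0.0053 -0.0011  0.0258]
```

Run:
```python
from roll import *
s=bot.read_state()
K=np.array([.603,-.0187,.026])
R=lean(-30);plan(s,[(K-.034*R[:,1],R,0),(K-.0135*R[:,1],R,0,.09)])
```

```text
T [-0.06, -0.0, -0.0] R [-0.0, 0.0, -0.08] g 0
-> [ 0.604 -0.002  0.055]
T [0.0, 0.25, -0.0] R [-0.0, 0.0, -0.0] g 0
-> [ 0.603 -0.012  0.038]
```

{"fn": "arm_command", "kwargs": {"translation": [[-0.06, 0, 0], [-0.06, 0, 0]], "rotation": [[0, 0, -0.08], [0, 0, -0.08]], "grip": [0, 0]}}

```text
time_s: 17.2
position: [0.6036, 0.0, 0.0539]
tcp_rot: [[-0.05, -0.03, 0.998], [-0.865, -0.498, -0.058], [0.499, -0.866, -0.001]]
force: [-0.3, 0.6, 0.1]
opening: 0.502
```

{"fn": "arm_command", "kwargs": {"translation": [[0, 0.08, 0], [0, 0.16, 0], [0, 0.25, 0], [0, 0.25, 0], [0, 0.25, 0]], "rotation": [[0, 0, 0], [0, 0, 0], [0, 0, 0], [0, 0, 0], [0, 0, 0]], "grip": [0, 0, 0, 0, 0]}}

```text
time_s: 17.7
position: [0.6031, -0.0108, 0.0369]
tcp_rot: [[-0.051, -0.03, 0.998], [-0.865, -0.499, -0.059], [0.5, -0.866, -0.001]]
force: [0.4, -0.0, -0.6]
opening: 0.501
```

{"fn": "arm_command", "kwargs": {"translation": [[0, 0, 0], [0, 0, 0], [0, 0, 0], [0, 0, 0], [0, 0, 0]], "rotation": [[0, 0, 0], [0, 0, 0], [0, 0, 0], [0, 0, 0], [0, 0, 0]], "grip": [1, 1, 1, 1, 1]}}

```text
time_s: 18.2
position: [0.6033, -0.0102, 0.0373]
tcp_rot: [[-0.051, -0.029, 0.998], [-0.864, -0.499, -0.059], [0.5, -0.866, 0.0]]
force: [-0.8, -0.9, -0.2]
opening: 0.179
```

Run:
```python
from fit import *
S=cap('side');T=cap('top')
s=bot.read_state();print(s['position'],s['opening'],s['force'],s['moment'])
a=cv2.resize(S['image'][180:250,290:360],None,fx=5.7,fy=5.7,interpolation=cv2.INTER_CUBIC);b=cv2.resize(T['image'][140:210,255:325],None,fx=5.7,fy=5.7,interpolation=cv2.INTER_CUBIC)
o=np.hstack([a,b]);o=np.clip(o.astype(float)*1.8,0,255).astype(np.uint8)
cv2.imwrite('pics/7b.png',o)
from roll import *
r=.0135;a=s['tcp_rot'][:,1];K=s['position']+r*a;print(K)
plan(s,roll(K,-30,60,0,90,6,r=r))
```

```text
[ 0.60326666 -0.01025927  0.03729889] 0.18011447832747482 [-1.43487509 -0.76612373  1.03484552] [ 0.16410094 -0.1720007  -0.23635108]
[ 0.6029 -0.017   0.0256]
T [0.12, -0.12, 0.0] R [-0.0, 0.0, 0.25] g 1
-> [ 0.603 -0.014  0.05 ]
T [0.07, -0.09, 0.0] R [-0.0, 0.0, 0.25] g 1
-> [ 0.603 -0.017  0.059]
T [0.04, -0.05, -0.0] R [0.0, 0.0, 0.25] g 1
-> [ 0.603 -0.02   0.063]
T [0.04, -0.01, -0.0] R [0.0, 0.0, 0.25] g 1
-> [ 0.602 -0.024  0.063]
T [0.06, 0.03, -0.0] R [0.0, 0.0, 0.25] g 1
-> [ 0.602 -0.027  0.058]
T [0.09, 0.05, -0.0] R [0.0, 0.0, 0.25] g 1
-> [ 0.602 -0.029  0.05 ]
```

View pics/7b.png

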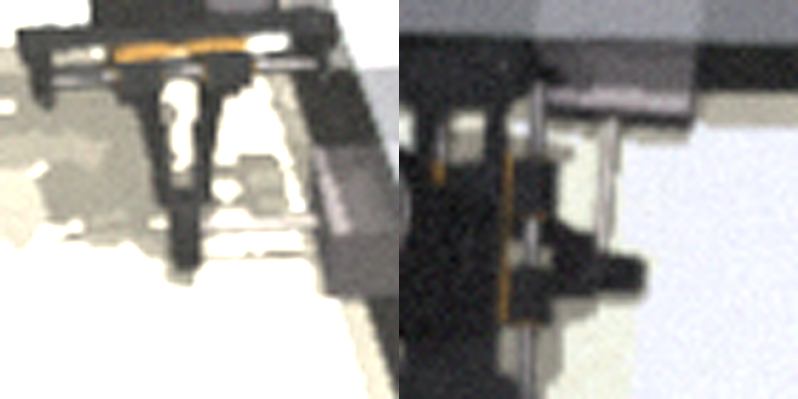

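{"fn": "arm_command", "kwargs": {"translation": [[0.04, -0.04, 0], [0.08, -0.08, 0], [0.12, -0.12, 0], [0.12, -0.12, 0]], "rotation": [[0, 0, 0.08], [0, 0, 0.17], [0, 0, 0.25], [0, 0, 0.25]], "grip": [1, 1, 1, 1]}}

```text
time_s: 18.7
position: [0.6039, -0.0159, 0.0516]
tcp_rot: [[-0.06, -0.013, 0.998], [-0.964, -0.258, -0.061], [0.259, -0.966, 0.003]]
force: [0.9, 0.8, -1.6]
opening: 0.178
```

{"fn": "arm_command", "kwargs": {"translation": [[0.02, -0.03, 0], [0.05, -0.06, 0], [0.07, -0.09, 0], [0.07, -0.09, 0]], "rotation": [[0, 0, 0.08], [0, 0, 0.17], [0, 0, 0.25], [0, 0, 0.25]], "grip": [1, 1, 1, 1]}}

```text
time_s: 19.1
position: [0.6033, -0.019, 0.0587]
tcp_rot: [[-0.061, 0.0, 0.998], [-0.998, -0.001, -0.061], [0.001, -1.0, 0.001]]
force: [0.5, -0.9, -0.6]
opening: 0.181
```

Run:
```python
from fit import *
S=cap('side');T=cap('top')
s=bot.read_state();print(s['position'],s['opening'],s['force'],s['moment'])
a=cv2.resize(S['image'][180:250,290:360],None,fx=5.7,fy=5.7,interpolation=cv2.INTER_CUBIC);b=cv2.resize(T['image'][100:190,250:340],None,fx=399/90,fy=399/90,interpolation=cv2.INTER_CUBIC)
o=np.hstack([a,b]);o=np.clip(o.astype(float)*1.8,0,255).astype(np.uint8)
cv2.imwrite('pics/8b.png',o)
```

```text
[ 0.60333931 -0.01727013  0.05838284] 0.17783074670593932 [ 1.64791335 -0.74794929 -0.25010734] [-0.22388625 -0.39410737 -0.0668312 ]
```

View pics/8b.png

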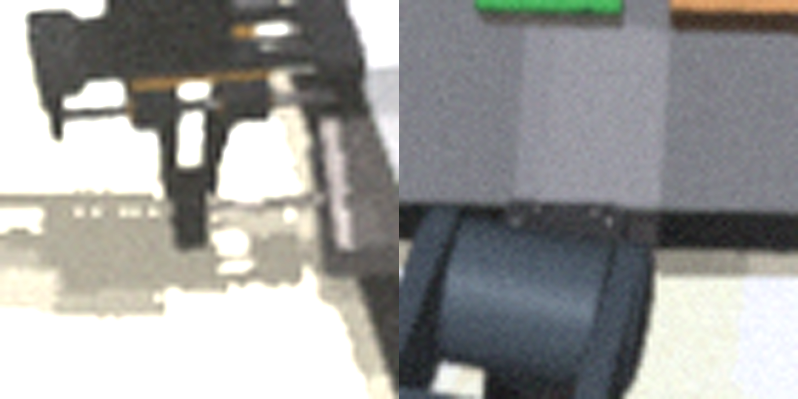

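The tray outline has widened from about 28 to 33 px in the top view, so it is rolling under the shelf. Continuing.

{"fn": "arm_command", "kwargs": {"translation": [[0.01, -0.02, 0], [0.03, -0.03, 0], [0.04, -0.05, 0], [0.04, -0.05, 0]], "rotation": [[0, 0, 0.08], [0, 0, 0.17], [0, 0, 0.25], [0, 0, 0.25]], "grip": [1, 1, 1, 1]}}

```text
time_s: 19.6
position: [0.6028, -0.0211, 0.0619]
tcp_rot: [[-0.058, 0.014, 0.998], [-0.964, 0.257, -0.059], [-0.258, -0.966, -0.001]]
force: [1.3, 1.1, 0.9]
opening: 0.184
```

{"fn": "arm_command", "kwargs": {"translation": [[0.01, 0, 0], [0.03, -0.01, 0], [0.04, -0.01, 0], [0.04, -0.01, 0]], "rotation": [[0, 0, 0.08], [0, 0, 0.17], [0, 0, 0.25], [0, 0, 0.25]], "grip": [1, 1, 1, 1]}}

```text
time_s: 20.0
position: [0.6024, -0.0239, 0.0617]
tcp_rot: [[-0.053, 0.027, 0.998], [-0.865, 0.499, -0.059], [-0.499, -0.866, -0.003]]
force: [0.8, 0.1, 3.3]
opening: 0.184
```

{"fn": "arm_command", "kwargs": {"translation": [[0.02, 0.01, 0], [0.04, 0.02, 0], [0.06, 0.03, 0], [0.06, 0.03, 0]], "rotation": [[0, 0, 0.08], [0, 0, 0.17], [0, 0, 0.25], [0, 0, 0.25]], "grip": [1, 1, 1, 1]}}

```text
time_s: 20.4
position: [0.6023, -0.0262, 0.0572]
tcp_rot: [[-0.044, 0.039, 0.998], [-0.706, 0.706, -0.058], [-0.707, -0.707, -0.003]]
force: [1.7, -1.0, 3.2]
opening: 0.179
```

{"fn": "arm_command", "kwargs": {"translation": [[0.03, 0.02, 0], [0.06, 0.03, 0], [0.09, 0.05, 0], [0.09, 0.05, 0], [0.09, 0.05, 0]], "rotation": [[0, 0, 0.08], [0, 0, 0.17], [0, 0, 0.25], [0, 0, 0.25], [0, 0, 0.25]], "grip": [1, 1, 1, 1, 1]}}

```text
time_s: 20.9
position: [0.6023, -0.0274, 0.0503]
tcp_rot: [[-0.03, 0.048, 0.998], [-0.502, 0.863, -0.056], [-0.865, -0.502, -0.002]]
force: [1.3, -0.6, 0.0]
opening: 0.179
```

Run:
```python
from fit import *
S=cap('side');T=cap('top')
s=bot.read_state();print(s['position'],s['opening'],s['force'],s['moment'],s['joint_positions'])
a=cv2.resize(S['image'][160:260,290:390],None,fx=4,fy=4,interpolation=cv2.INTER_CUBIC);b=cv2.resize(T['image'][90:190,250:350],None,fx=4,fy=4,interpolation=cv2.INTER_CUBIC)
o=np.hstack([a,b]);o=np.clip(o.astype(float)*1.8,0,255).astype(np.uint8)
cv2.imwrite('pics/9b.png',o)
```

```text
[ 0.60242488 -0.02751529  0.05064769] 0.1807128529169735 [ 0.65294757 -0.22089871  0.15873417] [-0.43890479 -0.14684875 -0.2143038 ] [-36.15022822  58.07684413  84.46800397  46.87437701  83.48249977
 -59.07718373]
```

View pics/9b.png

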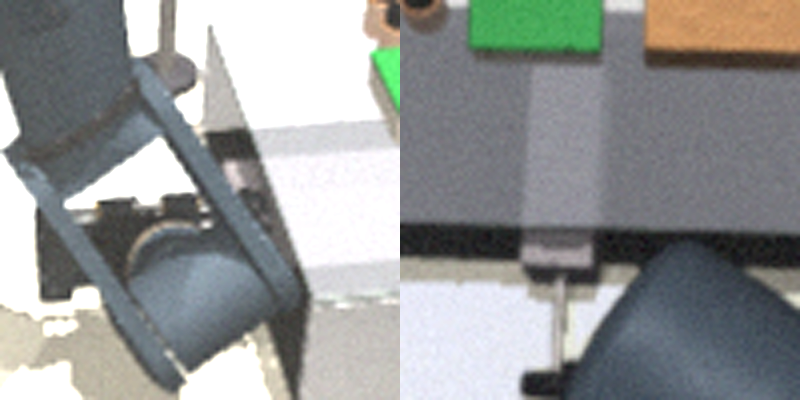

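Run:
```python
from roll import *
s=bot.read_state()
K=np.array([.603,-.0158,.0425])
w=[]
for ph in(40,20,0,-16,-32):
    R=lean(ph);w.append((K-.018*R[:,1],R,0,.09))
R=lean(-32);w.append((K-.0135*R[:,1],R,0))
plan(s,w)
```

```text
T [-0.06, -0.03, -0.0] R [0.0, 0.0, -0.33] g 0
-> [ 0.602 -0.027  0.056]
T [-0.08, 0.01, -0.0] R [0.0, 0.0, -0.33] g 0
-> [ 0.603 -0.022  0.06 ]
T [-0.07, 0.01, -0.0] R [0.0, 0.0, -0.34] g 0
-> [ 0.603 -0.016  0.061]
T [-0.07, 0.01, -0.0] R [-0.0, 0.0, -0.26] g 0
-> [ 0.603 -0.011  0.06 ]
T [-0.06, 0.01, -0.0] R [-0.0, 0.0, -0.27] g 0
-> [ 0.604 -0.006  0.058]
T [0.0, 0.06, -0.0] R [-0.0, 0.0, 0.0] g 0
-> [ 0.603 -0.009  0.054]
```

{"fn": "arm_command", "kwargs": {"translation": [[0, 0, 0], [0, 0, 0], [0, 0, 0], [0, 0, 0], [0, 0, 0]], "rotation": [[0, 0, 0], [0, 0, 0], [0, 0, 0], [0, 0, 0], [0, 0, 0]], "grip": [0, 0, 0, 0, 0]}}

```text
time_s: 21.5
position: [0.6021, -0.0289, 0.0502]
tcp_rot: [[-0.029, 0.05, 0.998], [-0.499, 0.865, -0.058], [-0.866, -0.5, -0.0]]
force: [-0.5, -0.4, 1.1]
opening: 0.482
```

{"fn": "arm_command", "kwargs": {"translation": [[-0.02, -0.03, 0], [-0.04, -0.03, 0], [-0.06, -0.03, 0]], "rotation": [[0, 0, -0.11], [0, 0, -0.22], [0, 0, -0.33]], "grip": [0, 0, 0]}}

```text
time_s: 21.8
position: [0.6024, -0.0296, 0.0555]
tcp_rot: [[-0.046, 0.038, 0.998], [-0.765, 0.641, -0.06], [-0.642, -0.767, 0.0]]
force: [0.4, -0.3, 0.5]
opening: 0.504
```

{"fn": "arm_command", "kwargs": {"translation": [[-0.03, 0, 0], [-0.05, 0, 0], [-0.08, 0.01, 0]], "rotation": [[0, 0, -0.11], [0, 0, -0.22], [0, 0, -0.33]], "grip": [0, 0, 0]}}

```text
time_s: 22.1
position: [0.6028, -0.0238, 0.0598]
tcp_rot: [[-0.055, 0.022, 0.998], [-0.937, 0.343, -0.059], [-0.344, -0.939, 0.001]]
force: [0.4, 0.2, -0.2]
opening: 0.503
```

{"fn": "arm_command", "kwargs": {"translation": [[-0.02, 0, 0], [-0.05, 0, 0], [-0.07, 0.01, 0]], "rotation": [[0, 0, -0.11], [0, 0, -0.22], [0, 0, -0.34]], "grip": [0, 0, 0]}}

```text
time_s: 22.4
position: [0.6033, -0.0182, 0.0612]
tcp_rot: [[-0.059, 0.002, 0.998], [-0.998, -0.005, -0.059], [0.005, -1.0, 0.002]]
force: [0.0, -0.5, -0.8]
opening: 0.501
```

{"fn": "arm_command", "kwargs": {"translation": [[-0.02, 0, 0], [-0.05, 0, 0], [-0.07, 0.01, 0]], "rotation": [[0, 0, -0.09], [0, 0, -0.18], [0, 0, -0.26]], "grip": [0, 0, 0]}}

```text
time_s: 22.7
position: [0.6033, -0.0116, 0.06]
tcp_rot: [[-0.056, -0.015, 0.998], [-0.961, -0.272, -0.058], [0.272, -0.962, 0.001]]
force: [-0.7, 0.2, 0.1]
opening: 0.504
```

{"fn": "arm_command", "kwargs": {"translation": [[-0.02, 0, 0], [-0.04, 0, 0], [-0.06, 0.01, 0], [-0.06, 0.01, 0], [-0.06, 0.01, 0]], "rotation": [[0, 0, -0.09], [0, 0, -0.18], [0, 0, -0.27], [0, 0, -0.27], [0, 0, -0.27]], "grip": [0, 0, 0, 0, 0]}}

```text
time_s: 23.2
position: [0.6032, -0.0073, 0.057]
tcp_rot: [[-0.048, -0.031, 0.998], [-0.849, -0.525, -0.057], [0.526, -0.851, -0.001]]
force: [0.3, -0.5, 0.4]
opening: 0.5
```

Run:
```python
from fit import *
from plan import *
S=cap('side');T=cap('top')
s=bot.read_state();print(s['position'],s['opening'],s['force'],s['joint_positions'])
bt=spots('top','tray_knob');bs=spots('side','tray_knob');print(bt,bs)
for z in(.042,):
    print([atz(T,p,z) for p,c in bt],[atz(S,p,z) for p,c in bs])
for th in(50,65):print(blob(T['image'],bt[0][0],th),blob(S['image'],bs[0][0],th), bb(T,disc(.603,-.0158,.042,-.06)),bb(S,disc(.603,-.0158,.042,-.06)))
a=cv2.resize(S['image'][160:260,290:390],None,fx=4,fy=4,interpolation=cv2.INTER_CUBIC);b=cv2.resize(T['image'][90:190,250:350],None,fx=4,fy=4,interpolation=cv2.INTER_CUBIC)
o=np.hstack([a,b]);o=np.clip(o.astype(float)*1.8,0,255).astype(np.uint8)
cv2.imwrite('pics/10b.png',o)
K=np.array([.603,-.0158,.0425]);R=lean(-32);plan(s,[(K-.013*R[:,1],R,0)])
```

```text
[ 0.60352261 -0.00852525  0.05780444] 0.5011244507275027 [-0.61276947  0.40448975  0.54191581] [  3.83511674  46.71288474  88.68389633 -39.00882985  56.00228241
  32.8530871 ]
[(array([288.3, 185.7]), 0.6)] [(array([321.4, 212.3]), 0.82)]
[array([ 0.60485893, -0.01715217,  0.042     ])] [array([0.6056659 , 0.00170243, 0.042     ])]
(array([262.5, 159.5, 287.5, 209.5]), np.int32(660)) (array([319.5, 208.5, 325.5, 222.5]), np.int32(60)) [279.14163719 182.45762647 296.55362773 190.06717956] [318.33888759 208.04724386 325.22641994 223.0569535 ]
(array([262.5, 159.5, 287.5, 209.5]), np.int32(785)) (array([319.5, 208.5, 325.5, 223.5]), np.int32(77)) [279.14163719 182.45762647 296.55362773 190.06717956] [318.33888759 208.04724386 325.22641994 223.0569535 ]
T [-0.02, 0.05, -0.0] R [-0.0, 0.0, -0.0] g 0
-> [ 0.603 -0.009  0.054]
```

The knob blob matches the model at z = 0.042, so I'll grip it again and do the second roll.

{"fn": "arm_command", "kwargs": {"translation": [[-0.02, 0.05, 0], [-0.02, 0.05, 0], [-0.02, 0.05, 0], [-0.02, 0.05, 0], [-0.02, 0.05, 0]], "rotation": [[0, 0, 0], [0, 0, 0], [0, 0, 0], [0, 0, 0], [0, 0, 0]], "grip": [0, 1, 1, 1, 1]}}

```text
time_s: 23.9
position: [0.6035, -0.0084, 0.0533]
tcp_rot: [[-0.049, -0.03, 0.998], [-0.849, -0.526, -0.058], [0.527, -0.85, 0.0]]
force: [-0.0, 0.6, -0.7]
opening: 0.221
```

{"fn": "arm_command", "kwargs": {"translation": [[0, 0, 0], [0, 0, 0], [0, 0, 0]], "rotation": [[0, 0, 0], [0, 0, 0], [0, 0, 0]], "grip": [1, 1, 1]}}

```text
time_s: 24.2
position: [0.6036, -0.0085, 0.0533]
tcp_rot: [[-0.05, -0.03, 0.998], [-0.848, -0.526, -0.058], [0.527, -0.85, 0.0]]
force: [-0.2, -1.3, 0.0]
opening: 0.178
```

Run:
```python
from roll import *
s=bot.read_state();print(s['position'],s['opening'],s['force'])
a=s['tcp_rot'][:,1];r=.0135;K=s['position']+r*a;print(K)
plan(s,roll(K,-32,60,90,180,6,r=r))
```

```text
[ 0.6036 -0.0085  0.0533] 0.1777482390210282 [-0.1723 -1.3276  0.0116]
[ 0.6032 -0.0156  0.0418]
T [0.09, -0.07, 0.0] R [-0.0, 0.0, 0.25] g 1
-> [ 0.603 -0.012  0.062]
T [0.05, -0.02, 0.0] R [-0.0, 0.0, 0.26] g 1
-> [ 0.603 -0.015  0.065]
T [0.05, 0.02, -0.0] R [-0.0, 0.0, 0.25] g 1
-> [ 0.603 -0.019  0.063]
T [0.06, 0.07, -0.0] R [0.0, 0.0, 0.26] g 1
-> [ 0.603 -0.022  0.056]
T [0.09, 0.09, -0.0] R [0.0, 0.0, 0.25] g 1
-> [ 0.603 -0.025  0.047]
T [0.13, 0.09, -0.0] R [0.0, 0.0, 0.26] g 1
-> [ 0.602 -0.027  0.034]
```

{"fn": "arm_command", "kwargs": {"translation": [[0.03, -0.03, 0], [0.06, -0.06, 0], [0.09, -0.07, 0], [0.09, -0.07, 0]], "rotation": [[0, 0, 0.08], [0, 0, 0.17], [0, 0, 0.25], [0, 0, 0.25]], "grip": [1, 1, 1, 1]}}

```text
time_s: 24.6
position: [0.6031, -0.0137, 0.0626]
tcp_rot: [[-0.059, -0.017, 0.998], [-0.955, -0.289, -0.062], [0.289, -0.957, 0.0]]
force: [0.4, -0.3, -2.4]
opening: 0.177
```

{"fn": "arm_command", "kwargs": {"translation": [[0.02, -0.01, 0], [0.03, -0.02, 0], [0.05, -0.02, 0], [0.05, -0.02, 0]], "rotation": [[0, 0, 0.08], [0, 0, 0.17], [0, 0, 0.26], [0, 0, 0.26]], "grip": [1, 1, 1, 1]}}

```text
time_s: 25.0
position: [0.603, -0.0168, 0.0642]
tcp_rot: [[-0.061, -0.002, 0.998], [-0.998, -0.022, -0.061], [0.022, -1.0, -0.001]]
force: [-0.4, 0.8, -1.5]
opening: 0.177
```

{"fn": "arm_command", "kwargs": {"translation": [[0.02, 0.01, 0], [0.03, 0.01, 0], [0.05, 0.02, 0], [0.05, 0.02, 0]], "rotation": [[0, 0, 0.08], [0, 0, 0.17], [0, 0, 0.25], [0, 0, 0.25]], "grip": [1, 1, 1, 1]}}

```text
time_s: 25.4
position: [0.6027, -0.02, 0.062]
tcp_rot: [[-0.059, 0.012, 0.998], [-0.97, 0.237, -0.06], [-0.237, -0.972, -0.002]]
force: [1.1, 0.5, 0.3]
opening: 0.181
```

{"fn": "arm_command", "kwargs": {"translation": [[0.02, 0.02, 0], [0.04, 0.05, 0], [0.06, 0.07, 0], [0.06, 0.07, 0]], "rotation": [[0, 0, 0.08], [0, 0, 0.17], [0, 0, 0.26], [0, 0, 0.26]], "grip": [1, 1, 1, 1]}}

```text
time_s: 25.8
position: [0.6027, -0.023, 0.0552]
tcp_rot: [[-0.054, 0.027, 0.998], [-0.87, 0.489, -0.06], [-0.49, -0.872, -0.003]]
force: [1.9, 0.9, 2.1]
opening: 0.18
```

{"fn": "arm_command", "kwargs": {"translation": [[0.03, 0.03, 0], [0.06, 0.06, 0], [0.09, 0.09, 0], [0.09, 0.09, 0]], "rotation": [[0, 0, 0.08], [0, 0, 0.17], [0, 0, 0.25], [0, 0, 0.25]], "grip": [1, 1, 1, 1]}}

```text
time_s: 26.2
position: [0.6012, -0.0249, 0.044]
tcp_rot: [[-0.046, 0.036, 0.998], [-0.715, 0.696, -0.058], [-0.697, -0.717, -0.006]]
force: [0.1, -0.6, -1.9]
opening: 0.183
```

{"fn": "arm_command", "kwargs": {"translation": [[0.04, 0.03, 0], [0.08, 0.06, 0], [0.13, 0.09, 0], [0.13, 0.09, 0], [0.13, 0.09, 0]], "rotation": [[0, 0, 0.08], [0, 0, 0.17], [0, 0, 0.26], [0, 0, 0.26], [0, 0, 0.26]], "grip": [1, 1, 1, 1, 1]}}

```text
time_s: 26.7
position: [0.6012, -0.025, 0.0348]
tcp_rot: [[-0.03, 0.044, 0.999], [-0.5, 0.864, -0.054], [-0.865, -0.501, -0.004]]
force: [-1.7, 1.2, 2.7]
opening: 0.181
```

{"fn": "arm_command", "kwargs": {"translation": [[0, 0, 0], [0, 0, 0], [0, 0, 0], [0, 0, 0], [0, 0, 0]], "rotation": [[0, 0, 0], [0, 0, 0], [0, 0, 0], [0, 0, 0], [0, 0, 0]], "grip": [0, 0, 0, 0, 0]}}

```text
time_s: 27.2
position: [0.6025, -0.0275, 0.0341]
tcp_rot: [[-0.029, 0.05, 0.998], [-0.5, 0.864, -0.058], [-0.866, -0.501, 0.0]]
force: [-0.7, -0.0, -0.1]
opening: 0.483
```

Run:
```python
from fit import *
from plan import *
S=cap('side');T=cap('top')
s=bot.read_state();print(s['position'],s['opening'],s['force'])
a=cv2.resize(S['image'][160:260,290:390],None,fx=4,fy=4,interpolation=cv2.INTER_CUBIC);b=cv2.resize(T['image'][90:190,250:350],None,fx=4,fy=4,interpolation=cv2.INTER_CUBIC)
o=np.hstack([a,b]);o=np.clip(o.astype(float)*1.8,0,255).astype(np.uint8)
cv2.imwrite('pics/11b.png',o)
K=np.array([.603,-.0158,.026])
R0=lean(0);plan(s,[(K-.018*lean(40)[:,1],lean(40),0),(K-.018*lean(20)[:,1],lean(20),0),(K-.018*R0[:,1],R0,0)])
```

```text
[ 0.6023959  -0.0275822   0.03407472] 0.4888840316004061 [-0.56702531 -0.00613655  0.25307404]
T [-0.06, -0.03, -0.0] R [0.0, 0.0, -0.33] g 0
-> [ 0.602 -0.027  0.039]
T [-0.08, 0.01, -0.0] R [0.0, 0.0, -0.34] g 0
-> [ 0.603 -0.022  0.043]
T [-0.08, 0.01, -0.0] R [0.0, 0.0, -0.33] g 0
-> [ 0.603 -0.016  0.044]
```

View pics/11b.png

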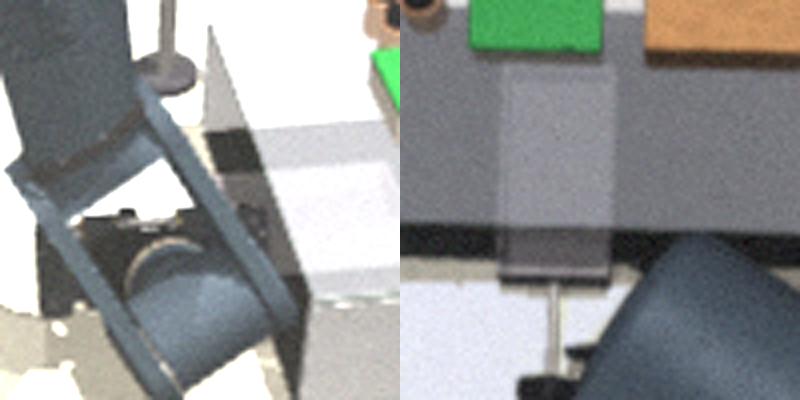

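The tray is flat with its rim showing (crop (500–615, 65–280)), so it is right way up. Next the hand goes upright, grips the knob and draws the tray out.

{"fn": "arm_command", "kwargs": {"translation": [[-0.02, -0.03, 0], [-0.04, -0.03, 0], [-0.06, -0.03, 0]], "rotation": [[0, 0, -0.11], [0, 0, -0.22], [0, 0, -0.33]], "grip": [0, 0, 0]}}

```text
time_s: 27.6
position: [0.6026, -0.0282, 0.0394]
tcp_rot: [[-0.046, 0.039, 0.998], [-0.765, 0.641, -0.06], [-0.642, -0.767, 0.0]]
force: [-0.7, 0.5, 0.1]
opening: 0.498
```

{"fn": "arm_command", "kwargs": {"translation": [[-0.03, 0, 0], [-0.05, 0, 0], [-0.08, 0.01, 0]], "rotation": [[0, 0, -0.11], [0, 0, -0.22], [0, 0, -0.34]], "grip": [0, 0, 0]}}

```text
time_s: 27.9
position: [0.6031, -0.0227, 0.0436]
tcp_rot: [[-0.056, 0.021, 0.998], [-0.941, 0.333, -0.06], [-0.334, -0.943, 0.002]]
force: [0.0, -0.3, -0.7]
opening: 0.502
```

{"fn": "arm_command", "kwargs": {"translation": [[-0.03, 0, 0], [-0.05, 0.01, 0], [-0.08, 0.05, 0], [-0.08, 0.06, 0]], "rotation": [[0, 0, -0.11], [0, 0, -0.22], [0, 0, -0.33], [0, 0, -0.33]], "grip": [0, 0, 0, 0]}}

```text
time_s: 28.3
position: [0.6025, -0.0105, 0.0409]
tcp_rot: [[-0.052, -0.001, 0.999], [-0.999, -0.0, -0.052], [0.0, -1.0, -0.001]]
force: [-0.0, 0.1, -0.5]
opening: 0.497
```

{"fn": "arm_command", "kwargs": {"translation": [[0, 0, 0], [0, 0, 0], [0, 0, 0], [0, 0, 0], [0, 0, 0]], "rotation": [[0, 0, 0], [0, 0, 0], [0, 0, 0], [0, 0, 0], [0, 0, 0]], "grip": [1, 1, 1, 1, 1]}}

```text
time_s: 28.8
position: [0.603, -0.015, 0.0405]
tcp_rot: [[-0.059, -0.0, 0.998], [-0.998, 0.0, -0.059], [-0.0, -1.0, -0.001]]
force: [-0.6, 0.7, -0.9]
opening: 0.181
```

Run:
```python
from fit import *
from plan import *
np.set_printoptions(precision=4,suppress=True)
T=cap('top');S=cap('side');s=bot.read_state();print(s['position'],s['opening'],s['force'])
print(spots('top','shelf'),spots('side','shelf'),spots('top','tray'),spots('top','tray_floor'))
# shelf front dark edge in top: column scan for edge rows
g=T['image'].astype(int).sum(2)
for c in(220,240,260,270,330,345):
    col=g[130:170,c];d=np.diff(col);print(c,130+np.argmin(d),130+np.argmax(d),atz(T,(c,130+np.argmin(d)+.5),.125),atz(T,(c,130+np.argmax(d)+.5),0))
d=np.array([-np.cos(np.radians(2.7)),np.sin(np.radians(2.7)),0])*.156
plan(s,[(s['position']+d,s['tcp_rot'],1,.055)])
```

```text
[ 0.603  -0.0146  0.0405] 0.18054403303167324 [-0.4108  0.2159 -1.3219]
[(array([291.3, 151.6]), 0.91)] [] [(array([380.2, 196.1]), 0.39), (array([415.7, 243.9]), 0.17)] [(array([380.2, 195.5]), 0.5)]
220 144 145 [0.7148 0.1671 0.125 ] [0.7401 0.1946 0.    ]
240 144 153 [0.7135 0.111  0.125 ] [0.7137 0.133  0.    ]
260 145 148 [0.7095 0.0549 0.125 ] [0.728  0.0712 0.    ]
270 145 153 [0.7088 0.0269 0.125 ] [0.7117 0.0405 0.    ]
330 147 156 [ 0.6995 -0.1414  0.125 ] [ 0.6983 -0.1444  0.    ]
345 148 156 [ 0.6957 -0.1834  0.125 ] [ 0.6972 -0.1907  0.    ]
T [0.01, 0.0, -0.65] R [0.0, -0.0, 0.0] g 1
T [0.01, 0.0, -0.65] R [0.0, -0.0, 0.0] g 1
T [0.0, 0.0, -0.65] R [0.0, -0.0, 0.0] g 1
-> [ 0.447 -0.007  0.041]
```

{"fn": "arm_command", "kwargs": {"translation": [[0, 0, -0.16], [0, 0, -0.33], [0.01, 0, -0.49], [0.01, 0, -0.65]], "rotation": [[0, 0, 0], [0, 0, 0], [0, 0, 0], [0, 0, 0]], "grip": [1, 1, 1, 1]}}

```text
time_s: 29.5
position: [0.5511, -0.0118, 0.0407]
tcp_rot: [[-0.058, 0.001, 0.998], [-0.998, -0.0, -0.058], [0.0, -1.0, 0.001]]
force: [0.9, 0.5, -1.2]
opening: 0.181
```

{"fn": "arm_command", "kwargs": {"translation": [[0, 0, -0.16], [0, 0, -0.33], [0.01, 0, -0.49], [0.01, 0, -0.65]], "rotation": [[0, 0, 0], [0, 0, 0], [0, 0, 0], [0, 0, 0]], "grip": [1, 1, 1, 1]}}

```text
time_s: 29.9
position: [0.4992, -0.0096, 0.0408]
tcp_rot: [[-0.058, 0.001, 0.998], [-0.998, -0.0, -0.058], [0.0, -1.0, 0.001]]
force: [-0.0, 0.4, -1.7]
opening: 0.178
```

{"fn": "arm_command", "kwargs": {"translation": [[0, 0, -0.16], [0, 0, -0.33], [0, 0, -0.49], [0, 0, -0.65], [0, 0, -0.65]], "rotation": [[0, 0, 0], [0, 0, 0], [0, 0, 0], [0, 0, 0], [0, 0, 0]], "grip": [1, 1, 1, 1, 1]}}

```text
time_s: 30.4
position: [0.4449, -0.0059, 0.0407]
tcp_rot: [[-0.058, -0.004, 0.998], [-0.998, 0.001, -0.058], [-0.001, -1.0, -0.004]]
force: [-0.2, 1.2, -1.0]
opening: 0.179
```

{"fn": "arm_command", "kwargs": {"translation": [[0, 0, 0], [0, 0, 0], [0, 0, 0], [0, 0, 0], [0, 0, 0]], "rotation": [[0, 0, 0], [0, 0, 0], [0, 0, 0], [0, 0, 0], [0, 0, 0]], "grip": [0, 0, 0, 0, 0]}}

```text
time_s: 30.9
position: [0.4478, -0.0067, 0.0407]
tcp_rot: [[-0.058, 0.001, 0.998], [-0.998, -0.0, -0.058], [0.0, -1.0, 0.001]]
force: [0.3, -0.1, 0.1]
opening: 0.481
```

{"fn": "arm_command", "kwargs": {"translation": [[0, -0.4, 0], [0, -1, 0], [0, -1, 0]], "rotation": [[0, 0, 0], [0, 0, 0], [0, 0, 0]], "grip": [0, 0, 0]}}

```text
time_s: 31.2
position: [0.4509, -0.0074, 0.1249]
tcp_rot: [[-0.058, 0.01, 0.998], [-0.998, -0.003, -0.058], [0.002, -1.0, 0.011]]
force: [0.1, -0.2, -0.7]
opening: 0.502
```

{"fn": "arm_command", "kwargs": {"translation": [[0.4, -0.5, 0], [0.9, -1, 0], [0.9, -1, 0]], "rotation": [[0, 0, 0], [0, 0, 0], [0, 0, 0]], "grip": [0, 0, 0]}}

```text
time_s: 31.5
position: [0.4462, -0.0823, 0.2039]
tcp_rot: [[-0.06, 0.009, 0.998], [-0.998, -0.005, -0.06], [0.004, -1.0, 0.009]]
force: [0.5, -0.6, 0.0]
opening: 0.494
```

Run:
```python
from fit import *
np.set_printoptions(precision=4,suppress=True)
T=cap('top','t12.png');S=cap('side','s12.png');s=bot.read_state();print(s['position'],s['opening'],s['joint_positions'],s['time_s'])
for th,z in(('tray',.026),('tray_floor',.024),('tray_knob',.026),('cup1',0),('lamp_handle',.24),('beaker',0),('bottle',0)):
    for n,C in(('side',S),('top',T)):
        print(th,n,[(p.tolist(),c,atz(C,p,z)) for p,c in spots(n,th)])
a=cv2.resize(S['image'][150:330,250:430],(400,400),interpolation=cv2.INTER_CUBIC);b=cv2.resize(T['image'][90:270,250:430],(400,400),interpolation=cv2.INTER_CUBIC)
o=np.hstack([a,b]);o=np.clip(o.astype(float)*1.5,0,255).astype(np.uint8)
cv2.imwrite('pics/12b.png',o)
```

```text
[ 0.4437 -0.0795  0.2013] 0.4998443046405064 [-24.4259  18.6303 107.6504   0.0153  53.57   -20.9721] 31.6
tray side [([322.9, 219.4], 0.94, array([ 0.607 , -0.0184,  0.026 ]))]
tray top [([284.6, 181.3], 0.97, array([ 0.6205, -0.0052,  0.026 ])), ([99.6, 225.8], 0.16, array([0.499 , 0.5478, 0.026 ]))]
tray_floor side [([324.8, 220.2], 0.63, array([ 0.6132, -0.0216,  0.024 ]))]
tray_floor top [([287.2, 185.3], 0.92, array([ 0.6085, -0.0127,  0.024 ]))]
tray_knob side [([278.7, 218.5], 0.88, array([0.4564, 0.0148, 0.026 ]))]
tray_knob top []
cup1 side [([294.4, 319.3], 0.94, array([ 0.4425, -0.3939,  0.    ])), ([329.2, 282.7], 0.74, array([ 0.5685, -0.2823, -0.    ]))]
cup1 top [([415.6, 240.2], 0.62, array([ 0.4352, -0.3978,  0.    ])), ([381.1, 195.8], 0.46, array([ 0.5729, -0.2978,  0.    ]))]
lamp_handle side []
lamp_handle top [([99.7, 229.8], 0.63, array([0.4784, 0.4424, 0.24  ]))]
beaker side [([365.4, 324.6], 0.92, array([ 0.6321, -0.4492,  0.    ]))]
beaker top [([430.6, 178.4], 0.94, array([ 0.6233, -0.4518,  0.    ]))]
bottle side [([255.6, 354.7], 0.69, array([ 0.326, -0.483,  0.   ]))]
bottle top [([444.4, 278.8], 0.83, array([ 0.3176, -0.4796,  0.    ]))]
```

View pics/12b.png

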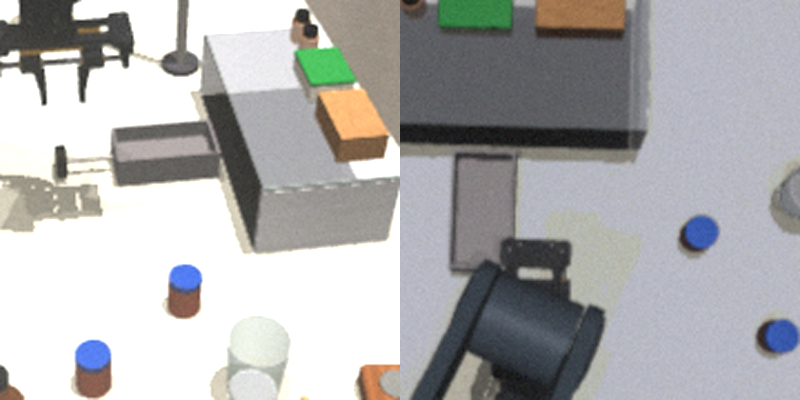

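```bash
cat > cups.py <<'E'
from fit import *
def lids(C,cam):
    i=C['image'].astype(int);b,g,r=i[...,0],i[...,1],i[...,2]
    m=((b>1.6*r+15)&(b>1.5*g+10)).astype(np.uint8)
    n,l,st,ce=cv2.connectedComponentsWithStats(m)
    return [(atz(C,ce[k],.06 if cam=='top' else .057),st[k][4],ce[k].round(1)) for k in range(1,n) if st[k][4]>25]
E
python3 - <<'E'
from cups import *
from plan import *
np.set_printoptions(precision=4,suppress=True)
T=cap('top');S=cap('side')
print('T',lids(T,'top'));print('S',lids(S,'side'))
v=lambda x,y:(250+(x-400)/2.222,90+y/2.222)
for p in((455,153),(517,153),(450,272)):print(atz(T,v(*p),.052))
s=bot.read_state()
K=[(.44,-.39),(.571,-.292)]
E
```

```text
T [(array([ 0.5713, -0.301 ,  0.06  ]), np.int32(155), array([385. , 194.2])), (array([ 0.4327, -0.4016,  0.06  ]), np.int32(158), array([421.4, 240.9]))]
S [(array([ 0.5736, -0.3014,  0.057 ]), np.int32(118), array([333.1, 274.3])), (array([ 0.4333, -0.4017,  0.057 ]), np.int32(156), array([291.2, 309.1]))]
[0.6846 0.0211 0.052 ]
[ 0.6828 -0.0616  0.052 ]
[0.5257 0.0297 0.052 ]
```

Run:
```python
from plan import *
from rig import bot
s=bot.read_state()
plan(s,[((.572,-.301,.15),down(-30),-.6,.079),((.572,-.301,.044),down(-30),-.6,.079)])
```

```text
T [0.67, 0.16, 0.44] R [-0.0, 0.11, -0.0] g -0.6
T [0.62, 0.16, 0.52] R [-0.0, 0.11, -0.0] g -0.6
T [0.55, 0.16, 0.58] R [-0.0, 0.11, -0.0] g -0.6
T [0.48, 0.15, 0.65] R [-0.0, 0.11, -0.0] g -0.6
-> [ 0.572 -0.301  0.15 ]
T [-0.0, 0.66, -0.0] R [-0.0, 0.0, -0.0] g -0.6
T [-0.0, 0.67, -0.01] R [-0.0, 0.0, -0.0] g -0.6
-> [ 0.572 -0.301  0.044]
```

{"fn": "arm_command", "kwargs": {"translation": [[0.33, 0.08, 0.22], [0.67, 0.16, 0.44]], "rotation": [[0, 0.06, 0], [0, 0.11, 0]], "grip": [-0.6, -0.6]}}

```text
time_s: 32.6
position: [0.4754, -0.1341, 0.1881]
tcp_rot: [[-0.173, 0.001, 0.985], [-0.985, -0.0, -0.173], [0.0, -1.0, 0.001]]
force: [-0.1, 1.3, 0.4]
opening: 0.605
```

{"fn": "arm_command", "kwargs": {"translation": [[0.31, 0.08, 0.26], [0.62, 0.16, 0.52]], "rotation": [[0, 0.06, 0], [0, 0.11, 0]], "grip": [-0.6, -0.6]}}

```text
time_s: 32.8
position: [0.5082, -0.1912, 0.1749]
tcp_rot: [[-0.287, 0.0, 0.958], [-0.958, -0.0, -0.287], [0.0, -1.0, 0.0]]
force: [0.9, 0.6, 0.4]
opening: 0.758
```

{"fn": "arm_command", "kwargs": {"translation": [[0.27, 0.08, 0.29], [0.55, 0.16, 0.58]], "rotation": [[0, 0.06, 0], [0, 0.11, 0]], "grip": [-0.6, -0.6]}}

```text
time_s: 33.0
position: [0.5401, -0.2466, 0.1619]
tcp_rot: [[-0.395, -0.0, 0.919], [-0.919, 0.0, -0.395], [-0.0, -1.0, -0.0]]
force: [0.0, 0.5, -0.6]
opening: 0.796
```

{"fn": "arm_command", "kwargs": {"translation": [[0.24, 0.08, 0.32], [0.48, 0.15, 0.65], [0.48, 0.15, 0.65], [0.48, 0.15, 0.65]], "rotation": [[0, 0.06, 0], [0, 0.11, 0], [0, 0.11, 0], [0, 0.11, 0]], "grip": [-0.6, -0.6, -0.6, -0.6]}}

```text
time_s: 33.4
position: [0.5719, -0.3014, 0.1496]
tcp_rot: [[-0.496, -0.001, 0.868], [-0.868, 0.001, -0.496], [-0.0, -1.0, -0.002]]
force: [-0.5, 0.8, 0.1]
opening: 0.801
```

{"fn": "arm_command", "kwargs": {"translation": [[0, 0.22, 0], [0, 0.44, 0], [0, 0.66, 0]], "rotation": [[0, 0, 0], [0, 0, 0], [0, 0, 0]], "grip": [-0.6, -0.6, -0.6]}}

```text
time_s: 33.7
position: [0.5716, -0.2996, 0.0974]
tcp_rot: [[-0.495, -0.001, 0.869], [-0.869, 0.001, -0.495], [-0.0, -1.0, -0.001]]
force: [0.4, -0.6, -0.7]
opening: 0.802
```

{"fn": "arm_command", "kwargs": {"translation": [[0, 0.22, 0], [0, 0.44, 0], [0, 0.66, 0], [0, 0.66, 0]], "rotation": [[0, 0, 0], [0, 0, 0], [0, 0, 0], [0, 0, 0]], "grip": [-0.6, -0.6, -0.6, -0.6]}}

```text
time_s: 34.1
position: [0.57, -0.2985, 0.0426]
tcp_rot: [[-0.495, -0.005, 0.869], [-0.869, 0.004, -0.495], [-0.001, -1.0, -0.007]]
force: [-0.4, 0.5, -0.1]
opening: 0.801
```

Run:
```python
from cups import *
np.set_printoptions(precision=4,suppress=True)
T=cap('top');S=cap('side');s=bot.read_state();print(s['position'],s['force'],s['opening'])
print('T',lids(T,'top'));print('S',lids(S,'side'))
a=cv2.resize(S['image'][230:310,290:370],(400,400),interpolation=cv2.INTER_CUBIC);b=cv2.resize(T['image'][150:250,330:430],(400,400),interpolation=cv2.INTER_CUBIC)
cv2.imwrite('pics/13b.png',np.clip(np.hstack([a,b]).astype(float)*1.5,0,255).astype(np.uint8))
```

```text
[ 0.5719 -0.3001  0.045 ] [-0.3647  0.2728 -0.064 ] 0.7983108611351778
T [(array([ 0.4327, -0.401 ,  0.06  ]), np.int32(166), array([421.2, 240.9]))]
S [(array([ 0.4334, -0.4018,  0.057 ]), np.int32(157), array([291.2, 309.1]))]
```

View pics/13b.png

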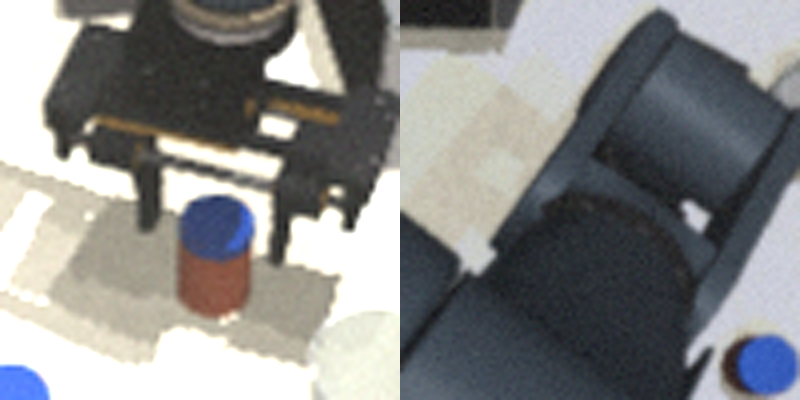

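Fingertips are at about lid-and-below height and centred on the cup (crop (150,230), (278,262)). The tip reach is about 4 mm, which agrees with earlier. I'll grip a little lower and lift.

{"fn": "arm_command", "kwargs": {"translation": [[0, 0.07, 0], [0, 0.07, 0], [0, 0.07, 0], [0, 0.07, 0], [0, 0.07, 0]], "rotation": [[0, 0, 0], [0, 0, 0], [0, 0, 0], [0, 0, 0], [0, 0, 0]], "grip": [0, 1, 1, 1, 1]}}

```text
time_s: 34.7
position: [0.5725, -0.3014, 0.0395]
tcp_rot: [[-0.496, 0.0, 0.868], [-0.868, -0.0, -0.496], [0.0, -1.0, 0.001]]
force: [-0.6, 0.2, 1.8]
opening: 0.499
```

{"fn": "arm_command", "kwargs": {"translation": [[0, 0, 0], [0, 0, 0], [0, -0.1, 0], [0, -0.3, 0], [0, -0.5, 0]], "rotation": [[0, 0, 0], [0, 0, 0], [0, 0, 0], [0, 0, 0], [0, 0, 0]], "grip": [1, 1, 1, 1, 1]}}

```text
time_s: 35.2
position: [0.5722, -0.3011, 0.08]
tcp_rot: [[-0.496, -0.0, 0.868], [-0.868, 0.0, -0.496], [-0.0, -1.0, -0.0]]
force: [-1.2, -0.4, -0.7]
opening: 0.499
```

{"fn": "arm_command", "kwargs": {"translation": [[0, -0.3, 0], [0, -0.6, 0], [0, -0.75, 0], [0, -0.75, 0]], "rotation": [[0, 0, 0], [0, 0, 0], [0, 0, 0], [0, 0, 0]], "grip": [1, 1, 1, 1]}}

```text
time_s: 35.6
position: [0.5738, -0.3022, 0.1422]
tcp_rot: [[-0.496, 0.005, 0.868], [-0.868, -0.004, -0.496], [0.001, -1.0, 0.006]]
force: [0.3, 0.7, -0.8]
opening: 0.497
```

Run:
```python
from plan import *
from rig import bot
s=bot.read_state();print(s['position'],s['opening'],s['force'])
plan(s,[((.643,-.018,.14),down(-93),1,.075),((.643,-.018,.066),down(-93),1,.079)])
```

```text
[ 0.57378875 -0.30222631  0.14223635] 0.49718809875799097 [ 0.27302969  0.66297348 -0.77310582]
T [-0.88, 0.0, -0.25] R [-0.0, 0.26, -0.0] g 1
T [-0.78, 0.01, -0.48] R [-0.0, 0.27, -0.0] g 1
T [-0.61, 0.0, -0.68] R [-0.0, 0.26, -0.0] g 1
T [-0.41, 0.01, -0.82] R [-0.0, 0.26, -0.0] g 1
-> [ 0.643 -0.018  0.14 ]
T [0.0, 0.92, 0.0] R [-0.0, 0.0, -0.0] g 1
-> [ 0.643 -0.018  0.066]
```

{"fn": "arm_command", "kwargs": {"translation": [[-0.29, 0, -0.08], [-0.58, 0, -0.17], [-0.88, 0, -0.25]], "rotation": [[0, 0.09, 0], [0, 0.17, 0], [0, 0.26, 0]], "grip": [1, 1, 1]}}

```text
time_s: 35.9
position: [0.5889, -0.2292, 0.1379]
tcp_rot: [[-0.714, -0.002, 0.7], [-0.7, 0.001, -0.714], [0.001, -1.0, -0.002]]
force: [-1.2, -0.7, -2.1]
opening: 0.499
```

{"fn": "arm_command", "kwargs": {"translation": [[-0.26, 0, -0.16], [-0.52, 0, -0.32], [-0.78, 0.01, -0.48]], "rotation": [[0, 0.09, 0], [0, 0.18, 0], [0, 0.27, 0]], "grip": [1, 1, 1]}}

```text
time_s: 36.2
position: [0.6066, -0.1577, 0.1371]
tcp_rot: [[-0.881, -0.002, 0.473], [-0.473, 0.001, -0.881], [0.001, -1.0, -0.002]]
force: [0.3, -0.2, -1.2]
opening: 0.495
```

{"fn": "arm_command", "kwargs": {"translation": [[-0.2, 0, -0.23], [-0.41, 0, -0.45], [-0.61, 0, -0.68]], "rotation": [[0, 0.09, 0], [0, 0.17, 0], [0, 0.26, 0]], "grip": [1, 1, 1]}}

```text
time_s: 36.5
position: [0.6236, -0.0867, 0.137]
tcp_rot: [[-0.976, -0.002, 0.219], [-0.219, 0.001, -0.976], [0.002, -1.0, -0.001]]
force: [1.3, 0.6, -1.1]
opening: 0.495
```

{"fn": "arm_command", "kwargs": {"translation": [[-0.14, 0, -0.27], [-0.27, 0, -0.55], [-0.41, 0.01, -0.82], [-0.41, 0.01, -0.82]], "rotation": [[0, 0.09, 0], [0, 0.17, 0], [0, 0.26, 0], [0, 0.26, 0]], "grip": [1, 1, 1, 1]}}

```text
time_s: 36.9
position: [0.6409, -0.0133, 0.1362]
tcp_rot: [[-0.999, -0.002, -0.045], [0.045, 0.002, -0.999], [0.002, -1.0, -0.002]]
force: [-1.2, -0.7, -0.9]
opening: 0.498
```

{"fn": "arm_command", "kwargs": {"translation": [[0, 0, 0], [0, 0, 0]], "rotation": [[0, 0, 0], [0, 0, 0]], "grip": [1, 1]}}

```text
time_s: 37.1
position: [0.641, -0.0174, 0.1368]
tcp_rot: [[-0.999, -0.001, -0.047], [0.047, -0.0, -0.999], [0.001, -1.0, 0.0]]
force: [0.4, 0.5, -1.8]
opening: 0.498
```

Run:
```python
from cups import *
from plan import *
np.set_printoptions(precision=4,suppress=True)
T=cap('top');S=cap('side');s=bot.read_state();print(s['position'],s['opening'],s['joint_positions'])
i=S['image'].astype(int);b,g,r=i[...,0],i[...,1],i[...,2]
for L in lids(S,'side'):print(L[2],L[1],atz(S,L[2],s['position'][2]-.0395+.057))
print(proj(S,[[.643,-.018,s['position'][2]-.0395+.06]]))
plan(s,[((.643,-.018,.0655),down(-93),1,.079)])
```

```text
[ 0.6412 -0.0177  0.1372] 0.5007458569087923 [-11.5387  37.1263  83.8578  -0.0168  59.0511  81.2407]
[291.2 309.1] 154 [ 0.4226 -0.4776  0.1547]
[[334.5578 187.7255]]
T [-0.02, 0.9, 0.0] R [-0.0, 0.0, 0.0] g 1
-> [ 0.643 -0.018  0.065]
```

{"fn": "arm_command", "kwargs": {"translation": [[0, 0.2, 0], [0, 0.4, 0], [0, 0.6, 0], [0, 0.75, 0], [0, 0.8, 0]], "rotation": [[0, 0, 0], [0, 0, 0], [0, 0, 0], [0, 0, 0], [0, 0, 0]], "grip": [1, 1, 1, 1, 1]}}

```text
time_s: 37.7
position: [0.6405, -0.0172, 0.072]
tcp_rot: [[-0.999, -0.003, -0.048], [0.048, 0.0, -0.999], [0.003, -1.0, -0.0]]
force: [-0.3, 0.2, -1.2]
opening: 0.498
```

{"fn": "arm_command", "kwargs": {"translation": [[0, 0.04, 0], [0, 0.08, 0], [0, 0.1, 0], [0, 0.1, 0], [0, 0.1, 0]], "rotation": [[0, 0, 0], [0, 0, 0], [0, 0, 0], [0, 0, 0], [0, 0, 0]], "grip": [1, 1, 1, 1, 1]}}

```text
time_s: 38.2
position: [0.6418, -0.0166, 0.0658]
tcp_rot: [[-0.999, 0.001, -0.047], [0.047, -0.0, -0.999], [-0.001, -1.0, 0.0]]
force: [-0.6, 0.0, -1.9]
opening: 0.496
```

{"fn": "arm_command", "kwargs": {"translation": [[0, 0.02, 0], [0, 0.02, 0], [0, 0.02, 0], [0, 0.02, 0], [0, 0.02, 0]], "rotation": [[0, 0, 0], [0, 0, 0], [0, 0, 0], [0, 0, 0], [0, 0, 0]], "grip": [1, 1, -0.3, -0.3, -0.3]}}

```text
time_s: 38.7
position: [0.6418, -0.0167, 0.0641]
tcp_rot: [[-0.999, 0.001, -0.047], [0.047, -0.0, -0.999], [-0.001, -1.0, 0.0]]
force: [-0.1, -0.7, 0.3]
opening: 0.631
```

{"fn": "arm_command", "kwargs": {"translation": [[0, 0, 0], [0, -0.2, 0], [0, -0.5, 0], [0, -1, 0], [0, -1, 0]], "rotation": [[0, 0, 0], [0, 0, 0], [0, 0, 0], [0, 0, 0], [0, 0, 0]], "grip": [-0.3, -0.3, -0.6, -0.6, -0.6]}}

```text
time_s: 39.2
position: [0.646, -0.0174, 0.1509]
tcp_rot: [[-0.999, 0.013, -0.047], [0.047, -0.003, -0.999], [-0.013, -1.0, 0.002]]
force: [0.1, -0.1, 0.0]
opening: 0.782
```

Run:
```python
from cups import *
from plan import *
np.set_printoptions(precision=4,suppress=True)
T=cap('top');S=cap('side');s=bot.read_state();print(s['position'],s['opening'])
print('T',lids(T,'top'));print('S',lids(S,'side'))
for L in lids(S,'side'):print(L[2],atz(S,L[2],.081))
B=(.433,-.4015)
plan(s,[((*B,.15),down(-30),-.6,.079),((*B,.039),down(-30),-.6,.079)])
```

```text
[ 0.6426 -0.0168  0.1463] 0.7903923508339887
T [(array([ 0.4326, -0.4015,  0.06  ]), np.int32(157), array([421.4, 240.9]))]
S [(array([ 0.4333, -0.402 ,  0.057 ]), np.int32(153), array([291.3, 309.1]))]
[291.3 309.1] [ 0.4309 -0.4205  0.081 ]
T [0.4, -0.01, 0.82] R [-0.0, -0.17, -0.0] g -0.6
T [0.54, -0.01, 0.74] R [-0.0, -0.18, -0.0] g -0.6
T [0.66, -0.01, 0.62] R [-0.0, -0.17, -0.0] g -0.6
T [0.77, -0.01, 0.5] R [-0.0, -0.18, -0.0] g -0.6
T [0.84, -0.0, 0.34] R [-0.0, -0.17, -0.0] g -0.6
T [0.9, -0.01, 0.19] R [-0.0, -0.18, -0.0] g -0.6
-> [ 0.433 -0.401  0.15 ]
T [-0.0, 0.69, -0.0] R [-0.0, 0.0, -0.0] g -0.6
T [-0.0, 0.69, -0.0] R [-0.0, 0.0, -0.0] g -0.6
-> [ 0.433 -0.402  0.039]
```

{"fn": "arm_command", "kwargs": {"translation": [[0.2, 0, 0.41], [0.4, -0.01, 0.82]], "rotation": [[0, -0.09, 0], [0, -0.17, 0]], "grip": [-0.6, -0.6]}}

```text
time_s: 39.5
position: [0.6052, -0.0801, 0.1437]
tcp_rot: [[-0.991, -0.002, 0.136], [-0.136, 0.001, -0.991], [0.002, -1.0, -0.001]]
force: [-0.1, -0.6, -0.7]
opening: 0.797
```

{"fn": "arm_command", "kwargs": {"translation": [[0.27, 0, 0.37], [0.54, -0.01, 0.74]], "rotation": [[0, -0.09, 0], [0, -0.18, 0]], "grip": [-0.6, -0.6]}}

```text
time_s: 39.7
position: [0.5695, -0.1454, 0.1443]
tcp_rot: [[-0.948, -0.003, 0.318], [-0.318, 0.001, -0.948], [0.002, -1.0, -0.002]]
force: [-0.1, -0.5, -1.4]
opening: 0.794
```

{"fn": "arm_command", "kwargs": {"translation": [[0.33, 0, 0.31], [0.66, -0.01, 0.62]], "rotation": [[0, -0.09, 0], [0, -0.17, 0]], "grip": [-0.6, -0.6]}}

```text
time_s: 39.9
position: [0.5349, -0.2091, 0.1452]
tcp_rot: [[-0.877, -0.002, 0.48], [-0.48, 0.002, -0.877], [0.001, -1.0, -0.003]]
force: [1.0, -0.2, 0.0]
opening: 0.8
```

{"fn": "arm_command", "kwargs": {"translation": [[0.38, 0, 0.25], [0.77, -0.01, 0.5]], "rotation": [[0, -0.09, 0], [0, -0.18, 0]], "grip": [-0.6, -0.6]}}

```text
time_s: 40.1
position: [0.5, -0.2736, 0.146]
tcp_rot: [[-0.772, -0.002, 0.636], [-0.636, 0.002, -0.772], [0.0, -1.0, -0.003]]
force: [-0.1, 0.9, -0.1]
opening: 0.801
```

{"fn": "arm_command", "kwargs": {"translation": [[0.42, 0, 0.17], [0.84, 0, 0.34]], "rotation": [[0, -0.09, 0], [0, -0.17, 0]], "grip": [-0.6, -0.6]}}

```text
time_s: 40.3
position: [0.4652, -0.3372, 0.1461]
tcp_rot: [[-0.647, -0.002, 0.762], [-0.762, 0.002, -0.647], [-0.0, -1.0, -0.003]]
force: [0.9, 0.3, -0.5]
opening: 0.799
```

{"fn": "arm_command", "kwargs": {"translation": [[0.45, 0, 0.1], [0.9, -0.01, 0.19], [0.9, -0.01, 0.19], [0.9, -0.01, 0.19]], "rotation": [[0, -0.09, 0], [0, -0.18, 0], [0, -0.18, 0], [0, -0.18, 0]], "grip": [-0.6, -0.6, -0.6, -0.6]}}

```text
time_s: 40.7
position: [0.4306, -0.4011, 0.1469]
tcp_rot: [[-0.498, -0.001, 0.867], [-0.867, 0.003, -0.498], [-0.002, -1.0, -0.002]]
force: [-0.2, -0.5, -0.0]
opening: 0.801
```

Run:
```python
from cups import *
from plan import *
np.set_printoptions(precision=4,suppress=True)
T=cap('top');S=cap('side');s=bot.read_state();print(s['position'],s['opening'],s['joint_positions'])
for n,C in(('top',T),('side',S)):
    for L in lids(C,n):print(n,L,'in tray:',atz(C,L[2],.084 if n=='top' else .081))
B=(.433,-.4015)
plan(s,[((*B,.039),down(-30),-.6,.079)])
```

```text
[ 0.4314 -0.3998  0.1471] 0.797929990663621 [-53.7083  32.8361  91.4151   0.0299  55.9002 -23.9961]
top (array([ 0.6439, -0.0152,  0.06  ]), np.int32(169), array([287. , 171.8])) in tray: [ 0.6399 -0.0168  0.084 ]
top (array([ 0.4401, -0.3983,  0.06  ]), np.int32(30), array([420.2, 238.4])) in tray: [ 0.4399 -0.393   0.084 ]
side (array([0.6502, 0.0123, 0.057 ]), np.int32(79), array([333.2, 205.6])) in tray: [ 0.642  -0.0166  0.081 ]
side (array([ 0.4351, -0.4057,  0.057 ]), np.int32(64), array([292.1, 310.1])) in tray: [ 0.4324 -0.424   0.081 ]
T [0.01, 0.68, 0.02] R [0.0, 0.0, -0.0] g -0.6
T [0.0, 0.67, 0.01] R [0.0, 0.0, -0.0] g -0.6
-> [ 0.433 -0.401  0.039]
```

{"fn": "arm_command", "kwargs": {"translation": [[0.01, 0.22, 0.02], [0.01, 0.44, 0.02], [0.01, 0.68, 0.02], [0.01, 0.68, 0.02]], "rotation": [[0, 0, 0], [0, 0, 0], [0, 0, 0], [0, 0, 0]], "grip": [-0.6, -0.6, -0.6, -0.6]}}

```text
time_s: 41.2
position: [0.432, -0.3994, 0.091]
tcp_rot: [[-0.494, -0.004, 0.869], [-0.869, 0.006, -0.494], [-0.003, -1.0, -0.006]]
force: [0.2, 0.4, -0.0]
opening: 0.8
```

{"fn": "arm_command", "kwargs": {"translation": [[0, 0.22, 0.01], [0, 0.44, 0.01], [0, 0.67, 0.01], [0, 0.67, 0.01], [0, 0.67, 0.01]], "rotation": [[0, 0, 0], [0, 0, 0], [0, 0, 0], [0, 0, 0], [0, 0, 0]], "grip": [-0.6, -0.6, -0.6, -0.6, 0]}}

```text
time_s: 41.7
position: [0.4339, -0.4027, 0.0404]
tcp_rot: [[-0.495, 0.0, 0.869], [-0.869, 0.0, -0.495], [-0.0, -1.0, -0.0]]
force: [1.2, -1.2, 0.2]
opening: 0.766
```

{"fn": "arm_command", "kwargs": {"translation": [[0, 0, 0], [0, 0, 0], [0, 0, 0], [0, 0, 0], [0, 0, 0]], "rotation": [[0, 0, 0], [0, 0, 0], [0, 0, 0], [0, 0, 0], [0, 0, 0]], "grip": [1, 1, 1, 1, 1]}}

```text
time_s: 42.2
position: [0.4336, -0.4035, 0.0407]
tcp_rot: [[-0.496, 0.001, 0.868], [-0.868, -0.001, -0.496], [0.0, -1.0, 0.001]]
force: [-0.7, 0.7, 5.6]
opening: 0.497
```

{"fn": "arm_command", "kwargs": {"translation": [[0, -0.1, 0], [0, -0.3, 0], [0, -0.6, 0], [0, -0.9, 0], [0, -0.9, 0]], "rotation": [[0, 0, 0], [0, 0, 0], [0, 0, 0], [0, 0, 0], [0, 0, 0]], "grip": [1, 1, 1, 1, 1]}}

```text
time_s: 42.7
position: [0.4348, -0.4052, 0.1151]
tcp_rot: [[-0.496, 0.004, 0.868], [-0.868, -0.006, -0.496], [0.003, -1.0, 0.006]]
force: [0.8, -0.2, -0.8]
opening: 0.501
```

Run:
```python
from plan import *
from rig import bot
s=bot.read_state();print(s['position'],s['opening'],s['force'])
plan(s,[((.45,-.30,.145),down(-50),1,.075),((.571,-.014,.145),down(-93),1,.075)])
```

```text
[ 0.43480981 -0.40517604  0.11505759] 0.5011786119035615 [ 0.75883418 -0.23446105 -0.75345216]
T [-0.62, -0.19, -0.24] R [-0.0, 0.17, 0.0] g 1
T [-0.56, -0.19, -0.35] R [-0.01, 0.17, 0.0] g 1
-> [ 0.45  -0.3    0.145]
T [-0.69, 0.0, -0.35] R [0.0, 0.14, 0.0] g 1
T [-0.63, 0.0, -0.46] R [0.0, 0.15, 0.0] g 1
T [-0.56, 0.0, -0.54] R [0.0, 0.14, 0.0] g 1
T [-0.46, 0.0, -0.62] R [0.0, 0.14, 0.0] g 1
T [-0.37, 0.0, -0.68] R [0.0, 0.14, 0.0] g 1
-> [ 0.571 -0.014  0.145]
```

{"fn": "arm_command", "kwargs": {"translation": [[-0.3, -0.1, -0.12], [-0.62, -0.19, -0.24]], "rotation": [[0, 0.08, 0], [0, 0.17, 0]], "grip": [1, 1]}}

```text
time_s: 42.9
position: [0.4407, -0.3504, 0.1265]
tcp_rot: [[-0.646, -0.001, 0.763], [-0.763, 0.001, -0.646], [-0.0, -1.0, -0.001]]
force: [0.4, -0.4, -0.7]
opening: 0.502
```

{"fn": "arm_command", "kwargs": {"translation": [[-0.28, -0.1, -0.17], [-0.56, -0.19, -0.35]], "rotation": [[0, 0.08, 0], [0, 0.17, 0]], "grip": [1, 1]}}

```text
time_s: 43.1
position: [0.4481, -0.297, 0.1416]
tcp_rot: [[-0.77, -0.001, 0.638], [-0.638, 0.001, -0.77], [0.0, -1.0, -0.002]]
force: [0.1, -0.1, -1.1]
opening: 0.496
```

{"fn": "arm_command", "kwargs": {"translation": [[-0.35, 0, -0.17], [-0.69, 0, -0.35]], "rotation": [[0, 0.07, 0], [0, 0.14, 0]], "grip": [1, 1]}}

```text
time_s: 43.3
position: [0.4728, -0.2402, 0.1417]
tcp_rot: [[-0.855, -0.001, 0.519], [-0.519, 0.001, -0.855], [0.0, -1.0, -0.001]]
force: [-0.3, -0.4, -1.2]
opening: 0.501
```

{"fn": "arm_command", "kwargs": {"translation": [[-0.31, 0, -0.23], [-0.63, 0, -0.46]], "rotation": [[0, 0.07, 0], [0, 0.15, 0]], "grip": [1, 1]}}

```text
time_s: 43.5
position: [0.4964, -0.1823, 0.1414]
tcp_rot: [[-0.925, -0.002, 0.379], [-0.379, 0.001, -0.925], [0.001, -1.0, -0.001]]
force: [-0.2, 0.3, -0.5]
opening: 0.497
```

{"fn": "arm_command", "kwargs": {"translation": [[-0.28, 0, -0.27], [-0.56, 0, -0.54]], "rotation": [[0, 0.07, 0], [0, 0.14, 0]], "grip": [1, 1]}}

```text
time_s: 43.7
position: [0.5213, -0.1252, 0.1413]
tcp_rot: [[-0.971, -0.002, 0.24], [-0.24, 0.001, -0.971], [0.001, -1.0, -0.001]]
force: [0.3, -0.1, -0.2]
opening: 0.494
```

{"fn": "arm_command", "kwargs": {"translation": [[-0.23, 0, -0.31], [-0.46, 0, -0.62]], "rotation": [[0, 0.07, 0], [0, 0.14, 0]], "grip": [1, 1]}}

```text
time_s: 43.9
position: [0.5449, -0.0682, 0.1413]
tcp_rot: [[-0.995, -0.002, 0.096], [-0.096, 0.001, -0.995], [0.002, -1.0, -0.001]]
force: [0.8, -0.3, -0.8]
opening: 0.498
```

{"fn": "arm_command", "kwargs": {"translation": [[-0.18, 0, -0.34], [-0.37, 0, -0.68], [-0.37, 0, -0.68], [-0.37, 0, -0.68], [-0.37, 0, -0.68]], "rotation": [[0, 0.07, 0], [0, 0.14, 0], [0, 0.14, 0], [0, 0.14, 0], [0, 0.14, 0]], "grip": [1, 1, 1, 1, 1]}}

```text
time_s: 44.4
position: [0.5685, -0.0132, 0.1416]
tcp_rot: [[-0.999, -0.002, -0.047], [0.047, -0.0, -0.999], [0.002, -1.0, 0.0]]
force: [-0.4, 0.3, -1.5]
opening: 0.496
```

Run:
```python
from plan import *
from rig import bot
s=bot.read_state();print(s['position'],s['opening'],s['force'])
plan(s,[((.571,-.014,.067),down(-93),1,.079)])
```

```text
[ 0.5684744  -0.01317243  0.1416313 ] 0.49619556164142803 [-0.41753054  0.32770797 -1.49519116]
T [-0.03, 0.93, 0.01] R [-0.0, 0.0, 0.0] g 1
-> [ 0.571 -0.014  0.067]
```

{"fn": "arm_command", "kwargs": {"translation": [[-0.03, 0.2, 0.01], [-0.03, 0.4, 0.01], [-0.03, 0.6, 0.01], [-0.03, 0.8, 0.01], [-0.03, 0.87, 0.01]], "rotation": [[0, 0, 0], [0, 0, 0], [0, 0, 0], [0, 0, 0], [0, 0, 0]], "grip": [1, 1, 1, 1, 1]}}

```text
time_s: 44.9
position: [0.5701, -0.0146, 0.0711]
tcp_rot: [[-0.999, -0.003, -0.049], [0.049, 0.001, -0.999], [0.004, -1.0, -0.0]]
force: [-0.5, 0.7, -1.5]
opening: 0.501
```

{"fn": "arm_command", "kwargs": {"translation": [[0, 0.04, 0], [0, 0.08, 0], [0, 0.08, 0], [0, 0.08, 0]], "rotation": [[0, 0, 0], [0, 0, 0], [0, 0, 0], [0, 0, 0]], "grip": [1, 1, 1, 1]}}

```text
time_s: 45.3
position: [0.572, -0.0136, 0.0668]
tcp_rot: [[-0.999, 0.001, -0.048], [0.048, -0.0, -0.999], [-0.001, -1.0, 0.0]]
force: [0.0, 0.7, -0.5]
opening: 0.5
```

{"fn": "arm_command", "kwargs": {"translation": [[0, 0.02, 0], [0, 0.03, 0], [0, 0.03, 0], [0, 0.03, 0], [0, 0.03, 0]], "rotation": [[0, 0, 0], [0, 0, 0], [0, 0, 0], [0, 0, 0], [0, 0, 0]], "grip": [1, 1, -0.3, -0.3, -0.3]}}

```text
time_s: 45.8
position: [0.5717, -0.0134, 0.0639]
tcp_rot: [[-0.999, 0.0, -0.047], [0.047, 0.0, -0.999], [-0.0, -1.0, -0.0]]
force: [0.0, 0.6, -0.2]
opening: 0.629
```

{"fn": "arm_command", "kwargs": {"translation": [[0, 0, 0], [0, -0.2, 0], [0, -0.5, 0], [0, -1, 0], [0, -1, 0]], "rotation": [[0, 0, 0], [0, 0, 0], [0, 0, 0], [0, 0, 0], [0, 0, 0]], "grip": [-0.3, -0.3, -0.6, -0.6, -0.6]}}

```text
time_s: 46.3
position: [0.5753, -0.0142, 0.1485]
tcp_rot: [[-0.999, 0.01, -0.047], [0.047, -0.002, -0.999], [-0.01, -1.0, 0.002]]
force: [1.4, -0.7, 0.7]
opening: 0.78
```

{"fn": "arm_command", "kwargs": {"translation": [[0, -0.5, 0], [0, -1, 0], [0, -1, 0]], "rotation": [[0, 0, 0], [0, 0, 0], [0, 0, 0]], "grip": [-0.6, -0.6, -0.6]}}

```text
time_s: 46.6
position: [0.5753, -0.0141, 0.2289]
tcp_rot: [[-0.999, 0.011, -0.047], [0.047, -0.002, -0.999], [-0.011, -1.0, 0.002]]
force: [1.0, -0.8, 0.6]
opening: 0.802
```

Run:
```python
from plan import *
from rig import bot
s=bot.read_state();print(s['position'],s['opening'],s['force'],s['joint_positions'])
# lamp peg ~ (.478,.43)-ish; hover
plan(s,[((.54,.12,.31),down(-93),-.3,.079),((.479,.431,.31),down(-93),-.3,.079)])
```

```text
[ 0.57530996 -0.01413575  0.22892511] 0.8019323701384296 [ 1.01638789 -0.76530057  0.55368098] [-1.25315662e+01  2.56373925e+01  8.93805250e+01  6.28857330e-03
  6.43157286e+01  8.01817445e+01]
T [0.17, -0.34, -0.55] R [-0.0, 0.0, -0.0] g -0.3
T [0.17, -0.34, -0.55] R [-0.0, 0.0, -0.01] g -0.3
T [0.17, -0.34, -0.55] R [-0.0, 0.0, -0.0] g -0.3
-> [0.54 0.12 0.31]
T [0.19, -0.0, -0.77] R [-0.0, 0.0, -0.0] g -0.3
T [0.19, -0.0, -0.77] R [-0.0, 0.0, -0.0] g -0.3
T [0.19, -0.01, -0.77] R [-0.0, 0.0, -0.0] g -0.3
T [0.19, 0.0, -0.77] R [-0.0, 0.0, -0.0] g -0.3
T [0.19, 0.0, -0.77] R [-0.0, 0.0, -0.0] g -0.3
-> [0.479 0.431 0.31 ]
```

{"fn": "arm_command", "kwargs": {"translation": [[0.08, -0.17, -0.27], [0.17, -0.34, -0.55]], "rotation": [[0, 0, 0], [0, 0, 0]], "grip": [-0.3, -0.3]}}

```text
time_s: 46.8
position: [0.5594, 0.0311, 0.2501]
tcp_rot: [[-0.999, -0.002, -0.049], [0.049, 0.0, -0.999], [0.002, -1.0, -0.0]]
force: [0.2, 0.7, -0.3]
opening: 0.703
```

{"fn": "arm_command", "kwargs": {"translation": [[0.08, -0.17, -0.27], [0.17, -0.34, -0.55]], "rotation": [[0, 0, 0], [0, 0, 0]], "grip": [-0.3, -0.3]}}

```text
time_s: 47.0
position: [0.5478, 0.0764, 0.2774]
tcp_rot: [[-0.999, -0.002, -0.048], [0.048, 0.0, -0.999], [0.002, -1.0, -0.0]]
force: [0.6, 0.3, -0.9]
opening: 0.66
```

{"fn": "arm_command", "kwargs": {"translation": [[0.08, -0.17, -0.27], [0.17, -0.34, -0.55]], "rotation": [[0, 0, 0], [0, 0, 0]], "grip": [-0.3, -0.3]}}

```text
time_s: 47.2
position: [0.5363, 0.1211, 0.3046]
tcp_rot: [[-0.999, -0.002, -0.048], [0.048, -0.0, -0.999], [0.002, -1.0, 0.0]]
force: [0.4, 0.1, -0.2]
opening: 0.653
```

{"fn": "arm_command", "kwargs": {"translation": [[0.1, 0, -0.38], [0.19, 0, -0.77]], "rotation": [[0, 0, 0], [0, 0, 0]], "grip": [-0.3, -0.3]}}

```text
time_s: 47.4
position: [0.5243, 0.1834, 0.3047]
tcp_rot: [[-0.999, -0.001, -0.048], [0.048, -0.0, -0.999], [0.001, -1.0, 0.0]]
force: [0.9, -0.4, 0.4]
opening: 0.653
```

{"fn": "arm_command", "kwargs": {"translation": [[0.1, 0, -0.38], [0.19, 0, -0.77]], "rotation": [[0, 0, 0], [0, 0, 0]], "grip": [-0.3, -0.3]}}

```text
time_s: 47.6
position: [0.5116, 0.2458, 0.3041]
tcp_rot: [[-0.999, -0.002, -0.048], [0.048, -0.001, -0.999], [0.002, -1.0, 0.001]]
force: [0.6, -0.4, 0.1]
opening: 0.649
```

{"fn": "arm_command", "kwargs": {"translation": [[0.1, 0, -0.38], [0.19, 0, -0.77]], "rotation": [[0, 0, 0], [0, 0, 0]], "grip": [-0.3, -0.3]}}

```text
time_s: 47.8
position: [0.4994, 0.3081, 0.3039]
tcp_rot: [[-0.999, -0.002, -0.048], [0.048, -0.001, -0.999], [0.002, -1.0, 0.001]]
force: [0.2, -0.2, 0.6]
opening: 0.653
```

{"fn": "arm_command", "kwargs": {"translation": [[0.1, 0, -0.38], [0.19, 0, -0.77]], "rotation": [[0, 0, 0], [0, 0, 0]], "grip": [-0.3, -0.3]}}

```text
time_s: 48.0
position: [0.4872, 0.3702, 0.3038]
tcp_rot: [[-0.999, -0.002, -0.048], [0.048, -0.001, -0.999], [0.002, -1.0, 0.001]]
force: [0.6, 0.4, 1.1]
opening: 0.654
```

{"fn": "arm_command", "kwargs": {"translation": [[0.1, 0, -0.38], [0.19, 0, -0.77], [0.19, 0, -0.77], [0.19, 0, -0.77], [0.19, 0, -0.77]], "rotation": [[0, 0, 0], [0, 0, 0], [0, 0, 0], [0, 0, 0], [0, 0, 0]], "grip": [-0.3, -0.3, -0.3, -0.3, -0.3]}}

```text
time_s: 48.5
position: [0.4758, 0.4305, 0.3045]
tcp_rot: [[-0.999, -0.001, -0.048], [0.048, -0.002, -0.999], [0.001, -1.0, 0.002]]
force: [-0.3, -0.9, -0.3]
opening: 0.648
```

Run:
```python
from cups import *
from plan import *
np.set_printoptions(precision=4,suppress=True)
T=cap('top');S=cap('side');s=bot.read_state();print(s['position'],s['opening'],s['joint_positions'])
for n,C in(('top',T),('side',S)):
    for L in lids(C,n):print(n,L[1:],'in tray:',atz(C,L[2],.084 if n=='top' else .081))
    print(n,[(p.tolist(),c,atz(C,p,.24)) for p,c in spots(n,'lamp_handle')])
for n,C in(('top',T),('side',S)):
    for th,z in(('tray',.026),('tray_floor',.024),('beaker',0),('bottle',0)):print(n,th,[(c,atz(C,p,z)) for p,c in spots(n,th)])
tip=s['position']+.004*s['tcp_rot'][:,1];print(proj(S,tip),proj(T,tip))
a=cv2.resize(S['image'][60:200,220:360],(400,400),interpolation=cv2.INTER_CUBIC);b=cv2.resize(T['image'][140:280,30:170],(400,400),interpolation=cv2.INTER_CUBIC)
cv2.imwrite('pics/14b.png',np.clip(np.hstack([a,b]).astype(float)*1.5,0,255).astype(np.uint8))
```

```text
[0.4762 0.4304 0.3051] 0.6533014090234809 [ 32.1566  27.2332  73.573   -0.0187  79.2442 124.9667]
top (np.int32(167), array([287.1, 171.7])) in tray: [ 0.6401 -0.0171  0.084 ]
top (np.int32(166), array([286.4, 195.3])) in tray: [ 0.5717 -0.0141  0.084 ]
top [([100.5, 228.7], 0.77, array([0.4811, 0.4405, 0.24  ]))]
side (np.int32(78), array([333.3, 205.6])) in tray: [ 0.6424 -0.0167  0.081 ]
side (np.int32(72), array([313.5, 207.1])) in tray: [ 0.574  -0.0123  0.081 ]
side [([270.1, 109.5], 0.95, array([0.4874, 0.4264, 0.24  ]))]
top tray [(0.7, array([ 0.4421, -0.0037,  0.026 ])), (0.69, array([ 0.6052, -0.0137,  0.026 ]))]
top tray_floor [(0.94, array([ 0.617, -0.011,  0.024]))]
top beaker [(0.67, array([ 0.6248, -0.4525,  0.    ]))]
top bottle [(0.97, array([ 0.3154, -0.4823,  0.    ]))]
side tray [(0.61, array([ 0.6098, -0.0233,  0.026 ]))]
side tray_floor [(0.8, array([ 0.6079, -0.0179,  0.024 ]))]
side beaker []
side bottle []
[[266.2994  94.6464]] [[ 92.132 229.876]]
```

View pics/14b.png

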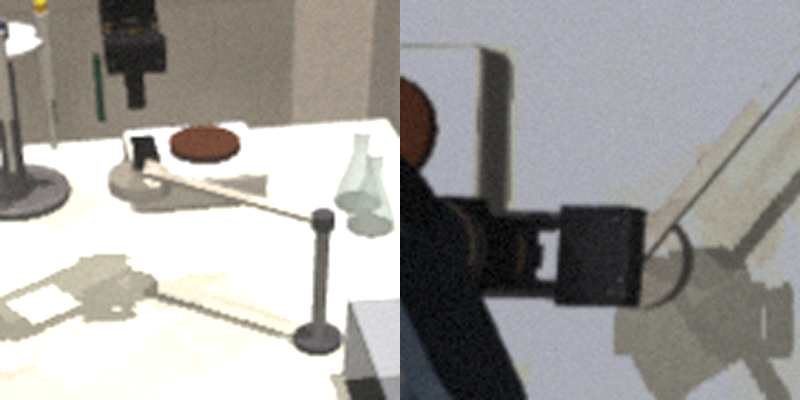

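Both cups stand upright in the tray; lids are at (0.641,−0.017) and (0.572,−0.013). The lamp peg is at about crop (142,140). Next I'll cage the peg and swing the lamp back.

Run:
```python
from plan import *
from rig import bot
s=bot.read_state()
plan(s,[((.483,.433,.305),down(-113),-.3,.079),((.483,.433,.216),down(-113),-.3,.079)])
```

```text
T [-0.09, 0.01, -0.02] R [0.0, 0.34, -0.0] g -0.3
-> [0.483 0.433 0.305]
T [0.0, 0.55, -0.0] R [0.0, -0.0, -0.0] g -0.3
T [0.0, 0.56, -0.0] R [0.0, -0.0, -0.0] g -0.3
-> [0.483 0.433 0.216]
```

{"fn": "arm_command", "kwargs": {"translation": [[-0.03, 0, -0.01], [-0.06, 0, -0.02], [-0.09, 0.01, -0.02], [-0.09, 0.01, -0.02]], "rotation": [[0, 0.11, 0], [0, 0.22, 0], [0, 0.34, 0], [0, 0.34, 0]], "grip": [-0.3, -0.3, -0.3, -0.3]}}

```text
time_s: 49.5
position: [0.4833, 0.4328, 0.3045]
tcp_rot: [[-0.92, -0.0, -0.393], [0.393, -0.0, -0.92], [-0.0, -1.0, 0.0]]
force: [0.3, 0.2, -0.1]
opening: 0.649
```

{"fn": "arm_command", "kwargs": {"translation": [[0, 0.18, 0], [0, 0.36, 0], [0, 0.55, 0], [0, 0.55, 0]], "rotation": [[0, 0, 0], [0, 0, 0], [0, 0, 0], [0, 0, 0]], "grip": [-0.3, -0.3, -0.3, -0.3]}}

```text
time_s: 49.9
position: [0.4816, 0.432, 0.2583]
tcp_rot: [[-0.921, -0.005, -0.39], [0.39, -0.003, -0.921], [0.003, -1.0, 0.004]]
force: [-0.8, 0.3, -1.3]
opening: 0.651
```

{"fn": "arm_command", "kwargs": {"translation": [[0, 0.18, 0], [0, 0.36, 0], [0, 0.55, 0], [0, 0.55, 0], [0, 0.55, 0]], "rotation": [[0, 0, 0], [0, 0, 0], [0, 0, 0], [0, 0, 0], [0, 0, 0]], "grip": [-0.3, -0.3, -0.3, -0.3, 0]}}

```text
time_s: 50.4
position: [0.4834, 0.4331, 0.2174]
tcp_rot: [[-0.92, 0.001, -0.392], [0.392, 0.0, -0.92], [-0.0, -1.0, -0.001]]
force: [0.1, 0.1, -0.5]
opening: 0.618
```

{"fn": "arm_command", "kwargs": {"translation": [[0, 0, 0], [0, 0, 0], [0, 0, 0], [0, 0, 0], [0, 0, 0]], "rotation": [[0, 0, 0], [0, 0, 0], [0, 0, 0], [0, 0, 0], [0, 0, 0]], "grip": [0.5, 0.9, 0.9, 0.9, 0.9]}}

```text
time_s: 50.9
position: [0.4832, 0.433, 0.2169]
tcp_rot: [[-0.92, 0.0, -0.393], [0.393, 0.001, -0.92], [-0.0, -1.0, -0.001]]
force: [0.6, -0.4, -0.1]
opening: 0.195
```

Run:
```python
from plan import *
from rig import bot
np.set_printoptions(precision=4,suppress=True)
s=bot.read_state();print(s['position'],s['opening'],s['force'],s['joint_positions'])
piv=np.array([.7015,.251]);d=s['position'][:2]-piv;r=np.linalg.norm(d);a0=np.degrees(np.arctan2(d[1],d[0]));print(r,a0)
N=9;w=[]
for k in range(1,N+1):
    f=k/N;a=a0+(250.5-a0)*f;rr=r+(.287-r)*min(1,3*f)
    w.append(([piv[0]+rr*np.cos(np.radians(a)),piv[1]+rr*np.sin(np.radians(a)),s['position'][2]],down(-113+110*f),.5,.09))
plan(s,w)
```

```text
[0.4832 0.433  0.2169] 0.1947419551431379 [ 0.6483 -0.3649 -0.0635] [ 32.0076  32.3692  78.7477   0.0137  68.8486 145.1223]
0.2842137917504969 140.17619516762562
T [0.15, -0.0, 0.74] R [0.0, -0.21, -0.0] g 0.5
-> [0.449 0.383 0.217]
T [0.16, -0.0, 0.75] R [0.0, -0.2, -0.0] g 0.5
-> [0.425 0.327 0.217]
T [0.15, -0.0, 0.75] R [0.0, -0.2, -0.0] g 0.5
-> [0.415 0.266 0.217]
T [0.14, -0.0, 0.75] R [0.0, -0.21, -0.0] g 0.5
-> [0.418 0.205 0.217]
T [0.14, -0.0, 0.76] R [0.0, -0.2, -0.0] g 0.5
-> [0.435 0.146 0.217]
T [0.14, -0.0, 0.75] R [0.0, -0.2, -0.0] g 0.5
-> [0.463 0.092 0.217]
T [0.14, -0.0, 0.75] R [-0.0, -0.21, -0.0] g 0.5
-> [0.502 0.045 0.217]
T [0.14, -0.0, 0.76] R [-0.0, -0.2, -0.0] g 0.5
-> [0.551 0.007 0.217]
T [0.14, -0.0, 0.75] R [-0.0, -0.21, -0.0] g 0.5
-> [ 0.606 -0.02   0.217]
```

{"fn": "arm_command", "kwargs": {"translation": [[0, 0, 0], [0, 0, 0]], "rotation": [[0, 0, 0], [0, 0, 0]], "grip": [0.9, 0.9]}}

```text
time_s: 51.1
position: [0.4832, 0.433, 0.2169]
tcp_rot: [[-0.92, 0.0, -0.393], [0.393, 0.0, -0.92], [-0.0, -1.0, -0.0]]
force: [1.1, 1.1, 2.1]
opening: 0.176
```

{"fn": "arm_command", "kwargs": {"translation": [[0.04, 0, 0.18], [0.08, 0, 0.37], [0.11, 0, 0.55], [0.15, 0, 0.74]], "rotation": [[0, -0.05, 0], [0, -0.1, 0], [0, -0.16, 0], [0, -0.21, 0]], "grip": [0.5, 0.5, 0.5, 0.5]}}

```text
time_s: 51.5
position: [0.4488, 0.3828, 0.2166]
tcp_rot: [[-0.984, 0.001, -0.18], [0.18, 0.0, -0.984], [-0.001, -1.0, -0.0]]
force: [-0.1, 0.4, -0.0]
opening: 0.244
```

Peg confirmed in the fingers (opening 0.176, or 15–16 mm). Swinging on.

{"fn": "arm_command", "kwargs": {"translation": [[0.04, 0, 0.19], [0.08, 0, 0.37], [0.12, 0, 0.56], [0.16, 0, 0.75]], "rotation": [[0, -0.05, 0], [0, -0.1, 0], [0, -0.15, 0], [0, -0.2, 0]], "grip": [0.5, 0.5, 0.5, 0.5]}}

```text
time_s: 51.9
position: [0.4253, 0.3261, 0.2167]
tcp_rot: [[-1.0, 0.001, 0.028], [-0.028, 0.0, -1.0], [-0.001, -1.0, -0.0]]
force: [0.1, 0.2, -0.2]
opening: 0.248
```

{"fn": "arm_command", "kwargs": {"translation": [[0.04, 0, 0.19], [0.08, 0, 0.37], [0.11, 0, 0.56], [0.15, 0, 0.75]], "rotation": [[0, -0.05, 0], [0, -0.1, 0], [0, -0.15, 0], [0, -0.2, 0]], "grip": [0.5, 0.5, 0.5, 0.5]}}

```text
time_s: 52.3
position: [0.415, 0.2657, 0.2168]
tcp_rot: [[-0.972, 0.001, 0.235], [-0.235, 0.0, -0.972], [-0.001, -1.0, -0.0]]
force: [0.3, 0.4, -0.1]
opening: 0.253
```

{"fn": "arm_command", "kwargs": {"translation": [[0.03, 0, 0.19], [0.07, 0, 0.37], [0.1, 0, 0.56], [0.14, 0, 0.75]], "rotation": [[0, -0.05, 0], [0, -0.1, 0], [0, -0.16, 0], [0, -0.21, 0]], "grip": [0.5, 0.5, 0.5, 0.5]}}

```text
time_s: 52.7
position: [0.4182, 0.2048, 0.2168]
tcp_rot: [[-0.897, 0.001, 0.442], [-0.442, 0.0, -0.897], [-0.001, -1.0, -0.0]]
force: [-0.0, -1.0, -0.3]
opening: 0.252
```

{"fn": "arm_command", "kwargs": {"translation": [[0.03, 0, 0.19], [0.07, 0, 0.38], [0.1, 0, 0.57], [0.14, 0, 0.76]], "rotation": [[0, -0.05, 0], [0, -0.1, 0], [0, -0.15, 0], [0, -0.2, 0]], "grip": [0.5, 0.5, 0.5, 0.5]}}

```text
time_s: 53.1
position: [0.4349, 0.1452, 0.2168]
tcp_rot: [[-0.786, 0.0, 0.618], [-0.618, 0.0, -0.786], [-0.0, -1.0, 0.0]]
force: [-0.2, 0.0, 0.2]
opening: 0.252
```

{"fn": "arm_command", "kwargs": {"translation": [[0.03, 0, 0.19], [0.07, 0, 0.37], [0.1, 0, 0.56], [0.14, 0, 0.75]], "rotation": [[0, -0.05, 0], [0, -0.1, 0], [0, -0.15, 0], [0, -0.2, 0]], "grip": [0.5, 0.5, 0.5, 0.5]}}

```text
time_s: 53.5
position: [0.4631, 0.0911, 0.2167]
tcp_rot: [[-0.64, 0.0, 0.768], [-0.768, 0.0, -0.64], [-0.0, -1.0, -0.0]]
force: [0.6, 0.8, 1.0]
opening: 0.249
```

{"fn": "arm_command", "kwargs": {"translation": [[0.03, 0, 0.19], [0.07, 0, 0.37], [0.1, 0, 0.56], [0.14, 0, 0.75]], "rotation": [[0, -0.05, 0], [0, -0.1, 0], [0, -0.16, 0], [0, -0.21, 0]], "grip": [0.5, 0.5, 0.5, 0.5]}}

```text
time_s: 53.9
position: [0.5019, 0.0441, 0.2166]
tcp_rot: [[-0.457, -0.0, 0.89], [-0.89, 0.0, -0.457], [-0.0, -1.0, -0.0]]
force: [-0.2, 0.1, 0.3]
opening: 0.247
```

{"fn": "arm_command", "kwargs": {"translation": [[0.03, 0, 0.19], [0.07, 0, 0.38], [0.1, 0, 0.57], [0.14, 0, 0.76]], "rotation": [[0, -0.05, 0], [0, -0.1, 0], [0, -0.15, 0], [0, -0.2, 0]], "grip": [0.5, 0.5, 0.5, 0.5]}}

```text
time_s: 54.3
position: [0.5508, 0.0063, 0.2165]
tcp_rot: [[-0.262, -0.001, 0.965], [-0.965, 0.0, -0.262], [-0.0, -1.0, -0.001]]
force: [-0.7, 1.2, 0.5]
opening: 0.246
```

{"fn": "arm_command", "kwargs": {"translation": [[0.03, 0, 0.19], [0.07, 0, 0.37], [0.1, 0, 0.56], [0.14, 0, 0.75], [0.14, 0, 0.75]], "rotation": [[0, -0.05, 0], [0, -0.1, 0], [0, -0.16, 0], [0, -0.21, 0], [0, -0.21, 0]], "grip": [0.5, 0.5, 0.5, 0.5, 0.5]}}

```text
time_s: 54.8
position: [0.6076, -0.0213, 0.2166]
tcp_rot: [[-0.048, 0.003, 0.999], [-0.999, -0.001, -0.048], [0.001, -1.0, 0.003]]
force: [1.0, -0.2, -0.2]
opening: 0.251
```

{"fn": "arm_command", "kwargs": {"translation": [[0, 0, 0], [0, 0, 0], [0, 0, 0], [0, 0, 0], [0, 0, 0]], "rotation": [[0, 0, 0], [0, 0, 0], [0, 0, 0], [0, 0, 0], [0, 0, 0]], "grip": [1, 1, 1, 0, 0]}}

```text
time_s: 55.3
position: [0.6051, -0.0198, 0.2168]
tcp_rot: [[-0.047, -0.0, 0.999], [-0.999, 0.0, -0.047], [-0.0, -1.0, -0.0]]
force: [-0.9, -0.2, 0.1]
opening: 0.278
```

{"fn": "arm_command", "kwargs": {"translation": [[0, 0, 0], [0, 0, 0], [0, -0.3, 0], [0, -0.9, 0], [0, -0.9, 0]], "rotation": [[0, 0, 0], [0, 0, 0], [0, 0, 0], [0, 0, 0], [0, 0, 0]], "grip": [0, 0, 0, 0, 0]}}

```text
time_s: 55.8
position: [0.6095, -0.0208, 0.2955]
tcp_rot: [[-0.047, 0.014, 0.999], [-0.999, -0.003, -0.047], [0.002, -1.0, 0.014]]
force: [1.7, -0.4, -0.3]
opening: 0.493
```

Run:
```python
from plan import *
from rig import bot
s=bot.read_state();print(s['position'],s['opening'],s['time_s'])
plan(s,[((.50,-.2,.32),down(-30),0,.079)])
```

```text
[ 0.60954644 -0.02081801  0.29547188] 0.49294930581184415 55.8
T [0.77, -0.11, -0.42] R [-0.0, 0.15, -0.0] g 0
T [0.82, -0.1, -0.29] R [-0.01, 0.15, -0.0] g 0
T [0.86, -0.11, -0.17] R [-0.0, 0.15, -0.0] g 0
-> [ 0.5  -0.2   0.32]
```

{"fn": "arm_command", "kwargs": {"translation": [[0.05, -0.2, 0], [0.4, -0.2, -0.2], [0.77, -0.2, -0.42]], "rotation": [[0, 0, 0], [0, 0.07, 0], [0, 0.15, 0]], "grip": [0, 0, 0]}}

```text
time_s: 56.1
position: [0.5692, -0.0801, 0.3052]
tcp_rot: [[-0.204, 0.002, 0.979], [-0.979, -0.001, -0.204], [0.0, -1.0, 0.002]]
force: [0.1, -1.1, -0.6]
opening: 0.496
```

{"fn": "arm_command", "kwargs": {"translation": [[0.41, -0.05, -0.15], [0.82, -0.1, -0.29]], "rotation": [[0, 0.08, 0], [0, 0.15, 0]], "grip": [0, 0]}}

```text
time_s: 56.3
position: [0.532, -0.1403, 0.3126]
tcp_rot: [[-0.356, -0.0, 0.934], [-0.934, -0.0, -0.356], [0.0, -1.0, -0.0]]
force: [1.0, -0.1, 0.6]
opening: 0.502
```

{"fn": "arm_command", "kwargs": {"translation": [[0.43, -0.05, -0.08], [0.86, -0.11, -0.17], [0.86, -0.11, -0.17], [0.86, -0.11, -0.17]], "rotation": [[0, 0.08, 0], [0, 0.15, 0], [0, 0.15, 0], [0, 0.15, 0]], "grip": [0, 0, 0, 0]}}

```text
time_s: 56.7
position: [0.4957, -0.1994, 0.3215]
tcp_rot: [[-0.497, 0.001, 0.868], [-0.868, 0.0, -0.497], [-0.001, -1.0, 0.0]]
force: [-0.5, 0.3, 0.4]
opening: 0.499
```

Run:
```python
from cups import *
np.set_printoptions(precision=4,suppress=True)
T=cap('top');S=cap('side')
for n,C in(('top',T),('side',S)):
    for L in lids(C,n):print(n,L[1:],'in tray:',atz(C,L[2],.084 if n=='top' else .081))
    for th,z in(('lamp_handle',.24),('tray',.026),('tray_knob',.026),('beaker',0),('bottle',0)):print(n,th,[(c,atz(C,p,z)) for p,c in spots(n,th)])
a=cv2.resize(S['image'][130:330,240:440],(400,400),interpolation=cv2.INTER_CUBIC);b=cv2.resize(T['image'][80:280,170:370],(400,400),interpolation=cv2.INTER_CUBIC)
cv2.imwrite('pics/15b.png',np.clip(np.hstack([a,b]).astype(float)*1.5,0,255).astype(np.uint8))
```

```text
top (np.int32(44), array([286.3, 199. ])) in tray: [ 0.5611 -0.0136  0.084 ]
top lamp_handle [(0.89, array([ 0.6198, -0.0239,  0.24  ])), (0.53, array([0.6912, 0.2414, 0.24  ]))]
top tray [(0.65, array([ 0.6149, -0.0114,  0.026 ]))]
top tray_knob [(0.89, array([ 0.4411, -0.0099,  0.026 ]))]
top beaker [(0.72, array([ 0.6191, -0.4445,  0.    ]))]
top bottle [(0.87, array([ 0.3121, -0.4746,  0.    ]))]
side (np.int32(49), array([335. , 205.3])) in tray: [ 0.6485 -0.0161  0.081 ]
side lamp_handle [(0.72, array([ 0.6113, -0.0214,  0.24  ])), (0.72, array([ 0.5567, -0.6086,  0.24  ]))]
side tray [(0.56, array([ 0.5987, -0.0075,  0.026 ]))]
side tray_knob [(0.96, array([0.4526, 0.015 , 0.026 ]))]
side beaker [(0.86, array([ 0.6252, -0.4367,  0.    ])), (0.74, array([0.7917, 0.5983, 0.    ])), (0.19, array([0.5839, 0.0233, 0.    ]))]
side bottle [(0.96, array([ 0.3304, -0.481 , -0.    ]))]
```

View pics/15b.png

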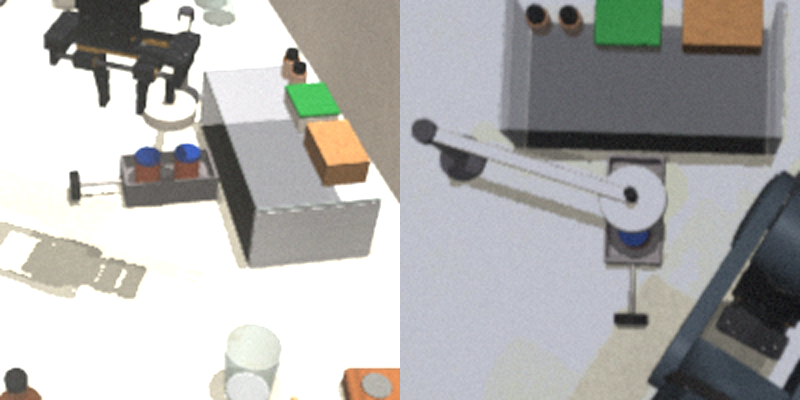

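The final picture agrees with the plan: the tray is clear of the shelf, both cups are upright in it, and the lamp head is over it at right-half crop (632,198). The arm is clear of everything, so I'm handing in.

```bash
python3 -c "
from rig import bot
print(bot.hand_in())"
```

```text
the job is handed in; nothing more can be done
None
```

The job is handed in, at about 57 s of the 210 s allowed, and my last checks showed everything where it should be.

**What I did, in order:**
1. Swung the lamp well clear to the left.
2. Rolled the tray right way up under the shelf in two 90° strokes by its knob.
3. Drew it straight out by about 156 mm.
4. Stood both cups in it; only two were present. One of them had been knocked aside by the time the tray was out, so I located it again.
5. Swung the lamp back over the tray.

**Last checks:**
- **Tray:** right way up, with its back edge about 15 mm clear of the shelf front.
- **Cups:** both upright. Measured before the lamp came back, their lids were at the height expected for cups standing on the tray floor. Afterwards the lamp head hid part of them from above, but the side view still showed both.
- **Lamp head:** over the tray, with the peg near (0.61, −0.02) and the tray centre near (0.607, −0.016).
- **Beaker and bottle:** unmoved, to within about 10 mm of network scatter.
- **Forces:** wrist forces reported after each move stayed under 6 N.

**What failed or disagreed:**
- The first pinch on the knob closed on air. In the images the fingertips reached only about 4 mm past the tool point, not the stated 22 mm, so I set later grasps to that.
- The network points from the two cameras differed by about 10 mm in places, so I located the knob and cups from the colour images instead.

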